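Square the sample tray to the stop rail, load the pots and shut the bottle

ROBOT

A 6-joint arm with a two-finger parallel gripper is mounted at the origin on the work surface. World frame = base frame: x ahead of the robot, y to its left, z up, the work surface at z = 0. Lengths are in mm, angles in rad, forces in N, time in s.
With the tool pointing down it reaches from about 300 to 875 mm from the base axis. Payload 6.4 kg.
Tool frame: the origin (TCP) lies at the very end of the fingers, on their centre line; the grasp point (between the pads) lies 19 mm behind it (arm.grasp_offset is the distance from the TCP to the grasp point, in mm); z points along the fingers, x is the direction in which the jaws open and shut, and the axes are right-handed (so a half turn about z gives the same grasp; the last joint's range is limited). The gripper opens to 88 mm and grips with 3 to 60 N. Pads are 18 mm wide; open, the fingers measure 123 mm over their backs; the gripper's body (75 mm by 187 mm) begins 45 mm behind the grasp point.
Start: joints at [1.055, 0.181, 1.607, -0, 1.354, -0.206], TCP at [175.288, 547.645, 238.714] pointing down, gripper open.
Joint ranges: [-2.99, 2.99], [-0.89, 2.07], [0.3, 2.58], [-1.14, 4.28], [0, 2.63], [-3.12, 3.12]. Speed limits (rad/s): [2.57, 2.57, 3.01, 3.14, 3.14, 3.14].

INTERFACE

Orientations are given as a unit quaternion [x, y, z, w].
In Python, from cell import telemetry, cams, job_done, arm gives the robot as it stands.
- The arm moves only by the tool drive_tool, never from a script. Its argument "increments" is a list of rows, each an object of numbers: "dx", "dy", "dz": the shift along the tool's x, y, z in mm; "rx", "ry", "rz": the turn, a rotation vector about the tool's x, y, z in degrees. In form: [{"dx": .., "dy": .., "dz": .., "rx": .., "ry": .., "rz": ..}, ...]. A call has exactly 10 rows; each row shifts and turns the pose as measured when the row begins, along the tool's axes as they then stand; what a row does not reach is not made up. A row lasts 1/10 s, in which the tool goes at most 50 mm and 8.59 degrees, less where a joint would pass 70% of its speed; a pose out of reach is approached as far as the arm can. A call is refused whole if a number of a shift passes 50 or a number of a turn 8.59, either way. A call with a gripper value outside its range is refused whole. "grip" is the finger opening in mm, from 0 to 88.1, set as the call begins (left out, the last holds). The fingers move at their own pace and stop on an object; "force" is the grip in N (left out, the last holds). Time passes only in rows, so rows that do not move let the fingers close, or fill a call up. It gives the time, the measured TCP pose, the force and the opening at its end, in the units of the state.
- telemetry.sense(): the state, without advancing time (a new reading comes with each control period).
- cams.grab_frame(name): name is "scene" or "side" or "wrist"; returns a dict with "pixels" (420x560x3 uint8, red, green, blue), "fx", "fy", "cx", "cy" (pixels), "R" (3x3) and "t" (3): a world point X has camera coordinates R X + t; the wrist camera has in their place "T_tool_cam" (4x4, takes a point from camera to tool coordinates, whose origin is the TCP and whose axes are the tool frame's). Camera axes: x right, y down, z forward; pixel columns grow to the right and rows downward; lengths in mm; the calibration is good to about 2 mm. A picture is of the moment at which its call begins: read the wrist's pose just before it. There is no depth.
- job_done(): hands the job in, once; it reports no verdict.
The state is a dict: "time": time; "q": joint angles; "joint_velocities": joint speeds; "effort": joint torques, N m; "ee_pos": TCP position; "tool_rot": TCP orientation; "force": force on the tool from outside, world axes, zero at the start; "ft_torque": the same for the moment, N m; "grip_width": finger opening in mm.
Only numpy, scipy, OpenCV 4.12 (cv2) and the standard library are available. Lean on these libraries where they do the work, as an engineer would, in place of code of your own. Each camera call takes 0.05 s, during which the arm holds its last target.

TASK

Make the culture bench ready: if any black rubber stoppers lie between the long steel tray and the aluminium stop rail, drop those in the grey parts box (stoppers beyond the rail are not in the way and can be left where they are), then push the tray, near one end and near the other, until its whole long side lies flush against the rail, roughly centred along it. Only then stand every sample pot upright inside the tray, leaving the tray flush, and make sure that the winged cap of the amber bottle is screwed fully home. Do not disturb the other things on the bench.

Things in the scene. Friction and masses are not known exactly. Their poses are not given: they have to be found in the camera images.
- rail: Straight aluminium angle, fixed to the bench at varying place and yaw. Origin: at bench height, midway along its stop face. Its y runs along the rail (380 mm long, from -190 to +190), x points away from the robot, and the flat stop face is the plane x = 0, looking to -x. 25 mm high; everything solid of it lies at x 0 to +36 mm.
- tray: Loose long open steel tray, 68 mm (x) by 300 mm (y) by 22 mm high, walls and floor 4 mm thick, 0.35 to 0.7 kg, slides on the bench. Origin: centre of its underside; y is its long direction, +x its side towards the rail, up to about 0.25 rad askew to the rail at the start. Inside 60 by 292 mm, wide enough for four pots in one row.
- tray_end_left (a point): Point on the tray's outer long side that faces the rail, near the tray's +y end: at x +34, y +140, z +11 mm of the tray. It touches the rail's face when that end is home.
- tray_end_right (a point): The same near the tray's -y end: at x +34, y -140, z +11 mm of the tray.
- parts_box: Grey open plastic box fixed on the bench, 110 by 110 by 45 mm high, walls and floor 5 mm. Origin: centre of its underside, z up. It and the bottle swap sides from start to start.
- bottle: Round amber bottle on a black foot, fixed to the bench: 84 mm across the foot (12 mm high), 68 mm across the body up to 82 mm high, then a narrowing shoulder up to 100 mm. Two short black upright ribs stand at its body's +x and -x sides. Origin: centre of the underside, z up.
- cap (a joint): Angle of the bottle's captive winged screw cap, rad: 0 is screwed fully home (a stop; the wing then lies in line with the two ribs, the bottle's x), positive is loosened, that is anticlockwise seen from above, up to 1.6. Turning it clockwise from above shuts it. It stays where it is left, needs about 0.05 N m, and does not rise or fall.
- cap_wing (a point): Centre of the cap's wing, on the bottle's axis 125 mm above the bench. The wing is an upright white bar 40 mm long (this point's x), 12 mm thick (its y) and 22 mm high (114 to 136 mm above the bench), on a round white disc 44 mm across (100 to 114 mm above the bench).
- pot1: Closed round sample pot, 44 mm diameter, 56 mm high, 90 g, pink contents under a white lid; stands upright on the bench at the start, to the left or right of the tray. Origin: centre of its underside, z up. Three or all four pots are present.
- pot2: Closed round sample pot, 44 mm diameter, 56 mm high, 90 g, pink contents under a white lid; stands upright on the bench at the start, to the left or right of the tray. Origin: centre of its underside, z up. Three or all four pots are present.
- pot3: Closed round sample pot, 44 mm diameter, 56 mm high, 90 g, pink contents under a white lid; stands upright on the bench at the start, to the left or right of the tray. Origin: centre of its underside, z up. Three or all four pots are present.
- pot4: Closed round sample pot, 44 mm diameter, 56 mm high, 90 g, pink contents under a white lid; stands upright on the bench at the start, to the left or right of the tray. Origin: centre of its underside, z up. Three or all four pots are present.
- stopper1: Black rubber stopper, plain cylinder 28 mm diameter, 28 mm high, 25 g, standing upright on the bench at the start, either between tray and rail (its side 16 to 22 mm clear of the stop face) or beyond the rail. Origin: centre of its underside. One or two of the four are present; none, one or both of those stand between tray and rail.
- stopper2: Black rubber stopper, plain cylinder 28 mm diameter, 28 mm high, 25 g, standing upright on the bench at the start, either between tray and rail (its side 16 to 22 mm clear of the stop face) or beyond the rail. Origin: centre of its underside. One or two of the four are present; none, one or both of those stand between tray and rail.
- stopper3: Black rubber stopper, plain cylinder 28 mm diameter, 28 mm high, 25 g, standing upright on the bench at the start, either between tray and rail (its side 16 to 22 mm clear of the stop face) or beyond the rail. Origin: centre of its underside. One or two of the four are present; none, one or both of those stand between tray and rail.
- stopper4: Black rubber stopper, plain cylinder 28 mm diameter, 28 mm high, 25 g, standing upright on the bench at the start, either between tray and rail (its side 16 to 22 mm clear of the stop face) or beyond the rail. Origin: centre of its underside. One or two of the four are present; none, one or both of those stand between tray and rail.
- jar: Closed glass jar, 50 mm diameter, 85 mm high. Bystander, loose: leave alone. Origin: centre of its underside.
- timer: Flat white plastic block (timer), 50 by 70 by 20 mm, just beyond the rail. Bystander, loose: leave alone. Origin: centre of its underside.
- slide_box: Flat grey box, 90 by 130 by 35 mm. Bystander, loose: leave alone. Origin: centre of its underside.
Mind the look-alikes: they are no part of the job. What is shaped like the pot2 but green is not meant.

How it is judged:
By the outcome, as a careful person would: the job done as asked, in the order asked, and still so for the second after the job is handed in, with the robot touching nothing.
Of pot1, pot2, pot3, pot4 only 3 to 4 are there at a start; the rules pass over those that are not, and their reading is None.
Of stopper1, stopper2, stopper3, stopper4 only 1 to 2 are there at a start; the rules pass over those that are not, and their reading is None.
At some moment in a run one of tray, pot1, pot2, pot3, pot4 may be knocked a few centimetres aside while the robot is not near it.
Once in a run the grip may slacken for a moment while it holds something.
It also fails if it takes over 210 s, if anything falls off the work surface, if the arm or the gripper's body presses on something with over 40 N, if the wrist force passes 120 N, or if a joint passes its speed limit or range.

## Working session

There is one attempt and no reset: what is moved stays moved. The work goes in short steps, Python scripts to look and compute and a tool call to move; the robot and the scene stay as the last step left them, time stands still between calls to the robot, and variables do not carry over. Pictures are saved under pics/ and viewed, and the job is handed in when it is done.

Besides the shell and the picture viewer there is one more tool, called after "Call:" by a JSON object that holds its "op" and its "data". drive_tool: Moves the arm, as the interface text tells. Its arguments: {"type":"object","properties":{"increments":{"type":"array"},"grip":{"type":"number"},"force":{"type":"number"}},"required":["increments"]}

```bash
ls; mkdir -p pics
cat > h.py <<'E'
import numpy as np, cv2
from cell import telemetry, cams, job_done, arm
from scipy.spatial.transform import Rotation as Ro
def grab(name,fn=None):
    s=telemetry.sense(); f=cams.grab_frame(name)
    im=np.array(f['pixels'])
    K=np.array([[f['fx'],0,f['cx']],[0,f['fy'],f['cy']],[0,0,1]])
    if name=='wrist':
        T=np.array(f['T_tool_cam']); Rt=Ro.from_quat(s['tool_rot']).as_matrix()
        Rwc=Rt@T[:3,:3]; c=Rt@T[:3,3]+np.array(s['ee_pos'])
    else:
        R=np.array(f['R']); Rwc=R.T; c=-R.T@np.array(f['t'])
    if fn: cv2.imwrite('pics/'+fn,im[:,:,::-1])
    return dict(im=im,K=K,Rwc=Rwc,c=c,s=s)
def ray(v,uv,z):
    d=v['Rwc']@np.linalg.solve(v['K'],np.array([uv[0],uv[1],1.]))
    return v['c']+d*(z-v['c'][2])/d[2]
def proj(v,X):
    p=v['K']@(v['Rwc'].T@(np.array(X,float)-v['c'])); return p[:2]/p[2]
E
python3 - <<'E'
from h import *
for n in ['scene','side','wrist']:
    v=grab(n,n+'0.png'); print(n,v['c'].round(),v['Rwc'].round(2).tolist(),v['K'][0,0])
s=telemetry.sense(); print(s); print(arm.grasp_offset)
E
```

```text
pics
scene [1420. -469. 1132.] [[0.44, 0.66, -0.6], [0.9, -0.32, 0.31], [0.02, -0.68, -0.74]] 512.0958560033067
side [ 540. -814. 1080.] [[1.0, -0.03, 0.04], [-0.04, -0.78, 0.62], [0.02, -0.62, -0.78]] 433.01802567763383
wrist [104. 570. 385.] [[0.31, 0.91, 0.28], [0.95, -0.29, -0.09], [-0.0, 0.29, -0.96]] 375.97127328616654
{'time': 0.15, 'q': array([ 1.05468015e+00,  1.81354925e-01,  1.60774524e+00, -2.02513040e-05,
        1.35381819e+00, -2.06310649e-01]), 'joint_velocities': array([ 0.00025795, -0.00149615, -0.00150448, -0.00026187,  0.00052047,
        0.00206132]), 'effort': array([ 6.73838276e-04, -4.34231615e+01, -3.42173088e+01,  7.01564457e-02,
        3.56863369e-02, -8.50681045e-05]), 'ee_pos': array([175.09437277, 547.26969049, 238.04179262]), 'tool_rot': array([ 8.07734081e-01,  5.89546619e-01, -6.00036259e-04,  2.81825351e-04]), 'force': array([0.60461246, 0.63208455, 0.1418711 ]), 'ft_torque': array([-0.03650319,  0.00536852, -0.0144085 ]), 'grip_width': 87.77156906795865}
18.700000000000003
```

View pics/scene0.png

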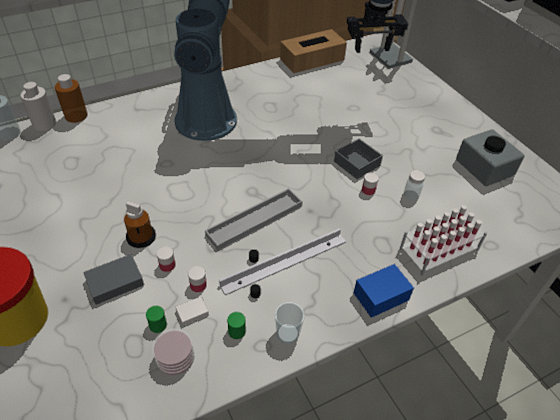

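View pics/side0.png

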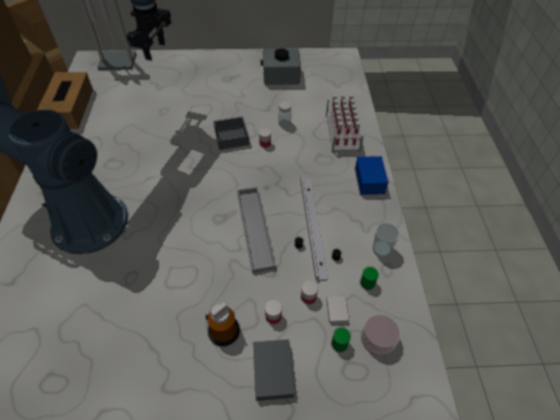

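View pics/wrist0.png

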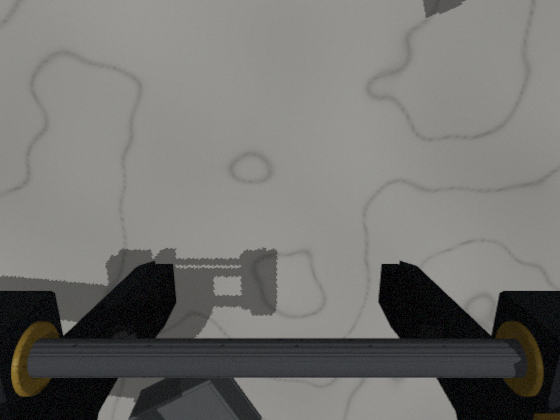

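Run:
```python
from h import *
a=cv2.imread('pics/scene0.png'); cv2.imwrite('pics/sc1.png',cv2.resize(a[160:340,110:350],None,fx=3.3,fy=3.3,interpolation=cv2.INTER_CUBIC))
a=cv2.imread('pics/side0.png'); cv2.imwrite('pics/si1.png',cv2.resize(a[170:350,190:390],None,fx=3.3,fy=3.3,interpolation=cv2.INTER_CUBIC))
```

```text
(no output)
```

View pics/sc1.png

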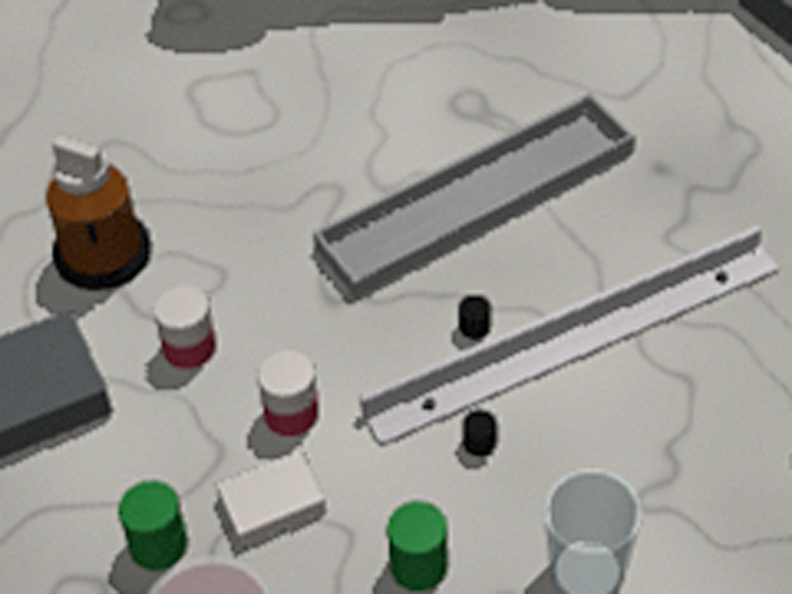

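View pics/si1.png

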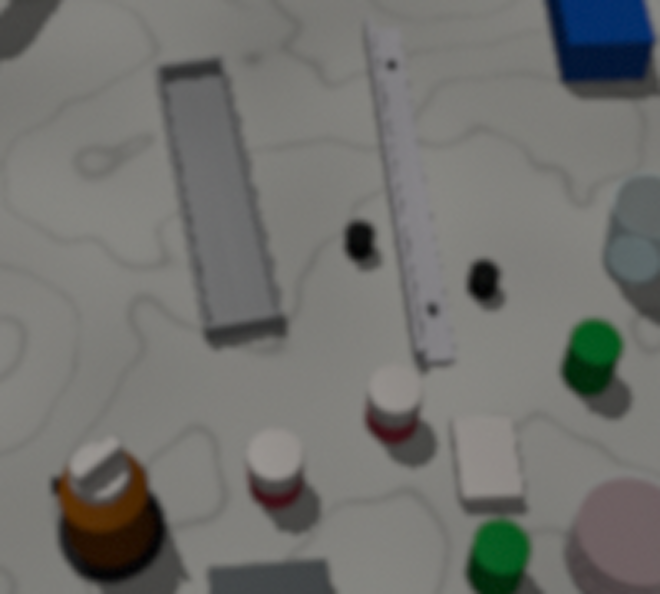

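Run:
```python
from h import *
vs=grab('scene');vd=grab('side')
S=lambda u,v:(110+u/3.3,160+v/3.3); D=lambda u,v:(190+u/3.3,170+v/3.3)
L=[('potA',56,S(183,306),D(275,446)),('potB',56,S(287,371),D(394,386)),('potC',56,(370.5,178),(265.5,134)),
('stopIn',28,S(474,303),D(359,230)),('stopOut',28,S(480,419),D(484,268)),
('trayNR -y -x top',22,S(315,236),D(207,332)),('-y+x',22,S(352,284),D(285,319)),('+y+x',22,S(634,141),D(222,61)),('+y-x',22,S(589,97),D(160,68)),
('rail -y top',25,S(361,401),D(415,355)),('rail +y top',25,S(758,231),D(366,22)),
('box',45,(357,150),(230,127)),('wing',136,S(78,148),D(95,455)),('jar',85,(417,175),(285,107)),('foot',12,S(100,255),D(110,540))]
for n,z,a,b in L: print(n,ray(vs,a,z)[:2].round(),ray(vd,b,z)[:2].round())
```

```text
potA [ 556. -329.] [ 555. -326.]
potB [ 652. -277.] [ 652. -278.]
potC [549. 326.] [549. 316.]
stopIn [ 634. -108.] [ 637. -109.]
stopOut [ 739. -152.] [ 743. -153.]
trayNR -y -x top [ 504. -198.] [ 502. -204.]
-y+x [ 567. -190.] [ 568. -194.]
+y+x [523. 104.] [517.  97.]
+y-x [456.  93.] [457.  90.]
rail -y top [ 682. -229.] [ 675. -234.]
rail +y top [666. 148.] [661. 141.]
box [410. 368.] [424. 369.]
wing [ 430. -364.] [ 427. -366.]
jar [621. 438.] [622. 425.]
foot [ 437. -369.] [ 427. -378.]
```

```bash
cat >> h.py <<'E'
def plan(x,y,z,hd,n=None,v=40,w=7,mod=True):
    """print rows (tool frame) from measured pose to target; hd heading of tool x deg"""
    s=telemetry.sense(); p=np.array(s['ee_pos']); R=Ro.from_quat(s['tool_rot']).as_matrix()
    h0=np.degrees(np.arctan2(R[1,0],R[0,0])); dh=hd-h0
    dh=(dh+180)%360-180
    if mod: dh=(dh+90)%180-90
    d=np.array([x,y,z])-p
    if n is None: n=int(max(np.ceil(np.linalg.norm(d)/v),np.ceil(abs(dh)/w),1))
    print('t',round(s['time'],2),'pos',p.round(1),'h0',round(h0,1),'tilt',R[:2,2].round(3),'q',s['q'].round(2),'F',s['force'].round(1),'g',round(s['grip_width'],1),'n',n)
    h=h0
    for i in range(n):
        hr=np.radians(h); c,sn=np.cos(hr),np.sin(hr); w_=d/n
        print(dict(dx=round(w_[0]*c+w_[1]*sn,1),dy=round(w_[0]*sn-w_[1]*c,1),dz=round(-w_[2],1),rz=round(-dh/n,2)))
        h+=dh/n
        if abs(dh)<1 and i==0: print('x',n); break
E
python3 - <<'E'
from h import *
plan(636,-108,130,92.5,n=18)
E
```

```text
t 0.25 pos [175.2 547.4 238.3] h0 72.2 tilt [-0.    -0.001] q [ 1.05  0.18  1.61  0.    1.35 -0.21] F [0.1 0.2 0.1] g 88.2 n 18
{'dx': np.float64(-26.9), 'dy': np.float64(35.5), 'dz': np.float64(6.0), 'rz': np.float64(-1.13)}
{'dx': np.float64(-27.6), 'dy': np.float64(34.9), 'dz': np.float64(6.0), 'rz': np.float64(-1.13)}
{'dx': np.float64(-28.2), 'dy': np.float64(34.4), 'dz': np.float64(6.0), 'rz': np.float64(-1.13)}
{'dx': np.float64(-28.9), 'dy': np.float64(33.8), 'dz': np.float64(6.0), 'rz': np.float64(-1.13)}
{'dx': np.float64(-29.6), 'dy': np.float64(33.3), 'dz': np.float64(6.0), 'rz': np.float64(-1.13)}
{'dx': np.float64(-30.2), 'dy': np.float64(32.7), 'dz': np.float64(6.0), 'rz': np.float64(-1.13)}
{'dx': np.float64(-30.9), 'dy': np.float64(32.1), 'dz': np.float64(6.0), 'rz': np.float64(-1.13)}
{'dx': np.float64(-31.5), 'dy': np.float64(31.5), 'dz': np.float64(6.0), 'rz': np.float64(-1.13)}
{'dx': np.float64(-32.1), 'dy': np.float64(30.8), 'dz': np.float64(6.0), 'rz': np.float64(-1.13)}
{'dx': np.float64(-32.7), 'dy': np.float64(30.2), 'dz': np.float64(6.0), 'rz': np.float64(-1.13)}
{'dx': np.float64(-33.3), 'dy': np.float64(29.6), 'dz': np.float64(6.0), 'rz': np.float64(-1.13)}
{'dx': np.float64(-33.9), 'dy': np.float64(28.9), 'dz': np.float64(6.0), 'rz': np.float64(-1.13)}
{'dx': np.float64(-34.4), 'dy': np.float64(28.2), 'dz': np.float64(6.0), 'rz': np.float64(-1.13)}
{'dx': np.float64(-35.0), 'dy': np.float64(27.5), 'dz': np.float64(6.0), 'rz': np.float64(-1.13)}
{'dx': np.float64(-35.5), 'dy': np.float64(26.9), 'dz': np.float64(6.0), 'rz': np.float64(-1.13)}
{'dx': np.float64(-36.0), 'dy': np.float64(26.2), 'dz': np.float64(6.0), 'rz': np.float64(-1.13)}
{'dx': np.float64(-36.5), 'dy': np.float64(25.4), 'dz': np.float64(6.0), 'rz': np.float64(-1.13)}
{'dx': np.float64(-37.0), 'dy': np.float64(24.7), 'dz': np.float64(6.0), 'rz': np.float64(-1.13)}
```

Call:
{"op": "drive_tool", "data": {"increments": [{"dx": -27, "dy": 35, "dz": 0, "rz": -2}, {"dx": -29, "dy": 34, "dz": 0, "rz": -2}, {"dx": -30, "dy": 33, "dz": 0, "rz": -2}, {"dx": -31, "dy": 32, "dz": 5, "rz": -2}, {"dx": -32, "dy": 31, "dz": 5, "rz": -2}, {"dx": -33, "dy": 30, "dz": 5, "rz": -2}, {"dx": -34, "dy": 29, "dz": 5, "rz": -2}, {"dx": -35, "dy": 28, "dz": 5, "rz": -2}, {"dx": -36, "dy": 27, "dz": 5, "rz": -2}, {"dx": -36, "dy": 26, "dz": 5, "rz": -2}], "grip": 70}}

```text
$.increments[0]: bad value
```

Run:
```python
from h import *
plan(636,-108,130,92.5,n=9)
```

```text
t 0.25 pos [175.2 547.4 238.3] h0 72.2 tilt [-0.    -0.001] q [ 1.05  0.18  1.61  0.    1.35 -0.21] F [0.1 0.2 0.1] g 88.2 n 9
{'dx': np.float64(-53.7), 'dy': np.float64(71.0), 'dz': np.float64(12.0), 'rz': np.float64(-2.25)}
{'dx': np.float64(-56.5), 'dy': np.float64(68.8), 'dz': np.float64(12.0), 'rz': np.float64(-2.25)}
{'dx': np.float64(-59.2), 'dy': np.float64(66.5), 'dz': np.float64(12.0), 'rz': np.float64(-2.25)}
{'dx': np.float64(-61.7), 'dy': np.float64(64.2), 'dz': np.float64(12.0), 'rz': np.float64(-2.25)}
{'dx': np.float64(-64.2), 'dy': np.float64(61.7), 'dz': np.float64(12.0), 'rz': np.float64(-2.25)}
{'dx': np.float64(-66.6), 'dy': np.float64(59.1), 'dz': np.float64(12.0), 'rz': np.float64(-2.25)}
{'dx': np.float64(-68.8), 'dy': np.float64(56.5), 'dz': np.float64(12.0), 'rz': np.float64(-2.25)}
{'dx': np.float64(-71.0), 'dy': np.float64(53.7), 'dz': np.float64(12.0), 'rz': np.float64(-2.25)}
{'dx': np.float64(-73.0), 'dy': np.float64(50.9), 'dz': np.float64(12.0), 'rz': np.float64(-2.25)}
```

Call:
{"op": "drive_tool", "data": {"increments": [{"dx": -27, "dy": 35, "dz": 0, "rx": 0, "ry": 0, "rz": -2}, {"dx": -29, "dy": 34, "dz": 0, "rx": 0, "ry": 0, "rz": -2}, {"dx": -30, "dy": 33, "dz": 0, "rx": 0, "ry": 0, "rz": -2}, {"dx": -31, "dy": 32, "dz": 5, "rx": 0, "ry": 0, "rz": -2}, {"dx": -32, "dy": 31, "dz": 5, "rx": 0, "ry": 0, "rz": -2}, {"dx": -33, "dy": 30, "dz": 5, "rx": 0, "ry": 0, "rz": -2}, {"dx": -34, "dy": 29, "dz": 5, "rx": 0, "ry": 0, "rz": -2}, {"dx": -35, "dy": 28, "dz": 5, "rx": 0, "ry": 0, "rz": -2}, {"dx": -36, "dy": 27, "dz": 5, "rx": 0, "ry": 0, "rz": -2}, {"dx": -36, "dy": 26, "dz": 5, "rx": 0, "ry": 0, "rz": -2}], "grip": 70}}

```text
time: 1.25
ee_pos: [437.3, 173.7, 202.9]
tool_rot: [0.684, 0.73, 0.002, 0.0]
force: [0.8, -0.3, -0.7]
grip_width: 69.8
```

```bash
sed -i "s/print(dict(dx=.*/print('dx %.1f dy %.1f dz %.1f rz %.2f'%(w_[0]*c+w_[1]*sn,w_[0]*sn-w_[1]*c,-w_[2],-dh\/n))/" h.py
python3 - <<'E'
from h import *
plan(636,-108,130,92.5,n=9)
E
```

```text
t 1.25 pos [437.3 173.7 202.9] h0 93.7 tilt [0.004 0.003] q [ 0.12 -0.02  1.9   0.    1.26 -1.51] F [ 0.8 -0.3 -0.7] g 69.8 n 9
dx -32.7 dy 20.0 dz 8.1 rz 0.13
dx -32.6 dy 20.1 dz 8.1 rz 0.13
dx -32.6 dy 20.2 dz 8.1 rz 0.13
dx -32.5 dy 20.2 dz 8.1 rz 0.13
dx -32.5 dy 20.3 dz 8.1 rz 0.13
dx -32.4 dy 20.4 dz 8.1 rz 0.13
dx -32.4 dy 20.5 dz 8.1 rz 0.13
dx -32.3 dy 20.5 dz 8.1 rz 0.13
dx -32.3 dy 20.6 dz 8.1 rz 0.13
```

Call:
{"op": "drive_tool", "data": {"increments": [{"dx": -33, "dy": 20, "dz": 8, "rx": 0, "ry": 0, "rz": 0.2}, {"dx": -33, "dy": 20, "dz": 8, "rx": 0, "ry": 0, "rz": 0.2}, {"dx": -33, "dy": 20, "dz": 8, "rx": 0, "ry": 0, "rz": 0.2}, {"dx": -33, "dy": 20, "dz": 8, "rx": 0, "ry": 0, "rz": 0.2}, {"dx": -33, "dy": 20, "dz": 8, "rx": 0, "ry": 0, "rz": 0.2}, {"dx": -33, "dy": 20, "dz": 8, "rx": 0, "ry": 0, "rz": 0.2}, {"dx": -33, "dy": 20, "dz": 8, "rx": 0, "ry": 0, "rz": 0}, {"dx": -33, "dy": 20, "dz": 8, "rx": 0, "ry": 0, "rz": 0}, {"dx": -30, "dy": 20, "dz": 8, "rx": 0, "ry": 0, "rz": 0}, {"dx": 0, "dy": 0, "dz": 0, "rx": 0, "ry": 0, "rz": 0}]}}

```text
time: 2.25
ee_pos: [640.8, -129.6, 126.9]
tool_rot: [0.694, 0.72, 0.003, 0.001]
force: [-0.9, 0.9, -0.4]
grip_width: 69.8
```

Run:
```python
from h import *
v=grab('wrist','w1.png')
plan(636,-108,130,92.5)
```

```text
t 2.3 pos [ 639.8 -127.8  127.2] h0 92.1 tilt [0.005 0.004] q [-0.38  0.46  1.49  0.01  1.19 -1.99] F [-0.1 -0.3 -0.7] g 69.9 n 1
dx 19.9 dy -3.1 dz -2.8 rz -0.38
x 1
```

View pics/w1.png

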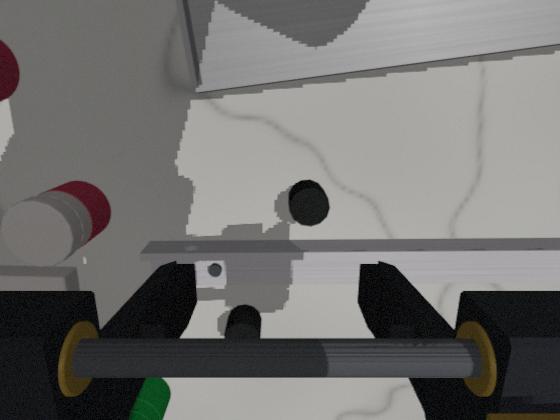

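Run:
```python
from h import *
v=grab('wrist'); im=v['im']
p=v['s']['ee_pos']; print('tcp px',proj(v,p), 'cam',v['c'].round())
m=(im.max(2)<45).astype(np.uint8)
n,l,st,c=cv2.connectedComponentsWithStats(m)
for i in range(1,n):
    if st[i,4]>300: print(st[i],c[i].round(1))
for uv in [(313,210),(312,208),(308,195)]: print(ray(v,uv,28).round(1),ray(v,uv,0).round(1),ray(v,uv,14).round(1))
# rail edges
for u in (200,300,400,500):
    col=im[225:290,u].mean(1); print(u,col.round().astype(int).tolist())
```

```text
tcp px [277.85089516 280.10918761] cam [ 565. -131.  274.]
[ 286  182   40   45 1394] [304.8 203.9]
[    0   261   560   159 37498] [268.4 343.1]
[ 637.  -103.4   28. ] [ 645.3 -100.2    0. ] [ 641.2 -101.8   14. ]
[ 635.7 -104.2   28. ] [ 643.7 -101.     0. ] [ 639.7 -102.6   14. ]
[ 626.6 -107.4   28. ] [ 633.7 -104.7    0. ] [ 630.2 -106.1   14. ]
200 [172, 173, 172, 171, 172, 172, 172, 173, 172, 163, 113, 108, 109, 107, 108, 107, 99, 82, 78, 82, 78, 79, 82, 80, 82, 81, 80, 78, 83, 95, 106, 103, 104, 104, 105, 105, 118, 154, 168, 168, 169, 167, 166, 166, 169, 167, 164, 165, 166, 167, 168, 169, 169, 162, 166, 168, 168, 169, 169, 168, 168, 171, 173, 162, 111]
300 [30, 95, 167, 174, 176, 175, 176, 176, 176, 176, 175, 175, 174, 175, 177, 166, 105, 101, 100, 99, 101, 104, 99, 101, 98, 96, 84, 84, 95, 107, 109, 109, 107, 107, 106, 116, 146, 169, 169, 171, 167, 168, 168, 170, 173, 171, 166, 169, 170, 169, 169, 172, 173, 170, 170, 170, 172, 170, 171, 169, 173, 176, 176, 174, 173]
400 [172, 172, 170, 173, 172, 173, 171, 173, 173, 171, 172, 173, 171, 171, 165, 123, 100, 104, 102, 98, 101, 102, 99, 100, 102, 100, 100, 123, 169, 170, 173, 171, 171, 170, 172, 172, 168, 168, 165, 171, 169, 169, 168, 172, 171, 163, 141, 80, 12, 15, 12, 10, 2, 15, 14, 16, 16, 17, 15, 19, 17, 15, 21, 8, 20]
500 [172, 171, 169, 172, 171, 171, 170, 171, 169, 169, 170, 171, 170, 167, 135, 96, 95, 99, 96, 100, 100, 99, 96, 101, 98, 100, 112, 154, 167, 169, 167, 166, 167, 167, 167, 170, 167, 169, 168, 167, 166, 166, 170, 167, 165, 167, 168, 171, 170, 168, 165, 164, 166, 167, 168, 170, 168, 169, 167, 168, 167, 167, 166, 165, 163]
```

Run:
```python
from h import *
v=grab('wrist'); 
print(ray(v,(304.8,203.9),14).round(1))
for uv in [(300,240.5),(400,239.8),(500,239)]: print(ray(v,uv,0).round(1))
for uv in [(400,252),(500,251)]: print(ray(v,uv,25).round(1))
plan(636.5,-108,40,92.5,n=5)
```

```text
[ 636.4 -106.3   14. ]
[ 670.1 -107.     0. ]
[666.6 -29.    0. ]
[663.  49.   0.]
[666.6 -36.9  25. ]
[663.1  34.7  25. ]
t 2.4 pos [ 639.2 -125.2  128.2] h0 92.3 tilt [0.006 0.004] q [-0.38  0.45  1.49  0.01  1.19 -1.99] F [ 0.  -0.  -0.9] g 70.0 n 5
dx 3.5 dy -0.4 dz 17.6 rz -0.05
x 5
```

Call:
{"op": "drive_tool", "data": {"increments": [{"dx": 4, "dy": 0, "dz": 15, "rx": 0, "ry": 0, "rz": 0}, {"dx": 4, "dy": -1, "dz": 15, "rx": 0, "ry": 0, "rz": 0}, {"dx": 4, "dy": 0, "dz": 15, "rx": 0, "ry": 0, "rz": 0}, {"dx": 4, "dy": -1, "dz": 15, "rx": 0, "ry": 0, "rz": 0}, {"dx": 2, "dy": 0, "dz": 15, "rx": 0, "ry": 0, "rz": 0}, {"dx": 0, "dy": 0, "dz": 10, "rx": 0, "ry": 0, "rz": 0}, {"dx": 0, "dy": 0, "dz": 10, "rx": 0, "ry": 0, "rz": 0}, {"dx": 0, "dy": 0, "dz": 8, "rx": 0, "ry": 0, "rz": 0}, {"dx": 0, "dy": 0, "dz": 5, "rx": 0, "ry": 0, "rz": 0}, {"dx": 0, "dy": 0, "dz": 0, "rx": 0, "ry": 0, "rz": 0}]}}

```text
time: 3.4
ee_pos: [634.1, -99.2, 10.4]
tool_rot: [0.691, 0.723, 0.003, -0.001]
force: [-0.7, -0.7, -0.3]
grip_width: 69.9
```

Run:
```python
from h import *
plan(636.5,-107,5,92.5,n=4)
```

```text
t 3.4 pos [634.1 -99.2  10.4] h0 92.6 tilt [0.003 0.006] q [-0.34  0.6   1.55  0.01  0.99 -1.96] F [-0.7 -0.7 -0.3] g 69.9 n 4
dx -2.0 dy 0.5 dz 1.3 rz 0.03
x 4
```

Call:
{"op": "drive_tool", "data": {"increments": [{"dx": -3, "dy": 1, "dz": 1, "rx": 0, "ry": 0, "rz": 0}, {"dx": -2, "dy": 1, "dz": 1, "rx": 0, "ry": 0, "rz": 0}, {"dx": -2, "dy": 0, "dz": 1, "rx": 0, "ry": 0, "rz": 0}, {"dx": 0, "dy": 0, "dz": 0, "rx": 0, "ry": 0, "rz": 0}, {"dx": 0, "dy": 0, "dz": 0, "rx": 0, "ry": 0, "rz": 0}, {"dx": 0, "dy": 0, "dz": 0, "rx": 0, "ry": 0, "rz": 0}, {"dx": 0, "dy": 0, "dz": 0, "rx": 0, "ry": 0, "rz": 0}, {"dx": 0, "dy": 0, "dz": 0, "rx": 0, "ry": 0, "rz": 0}, {"dx": 0, "dy": 0, "dz": 0, "rx": 0, "ry": 0, "rz": 0}, {"dx": 0, "dy": 0, "dz": 0, "rx": 0, "ry": 0, "rz": 0}], "grip": 45}}

```text
time: 4.4
ee_pos: [638.7, -108.0, 9.9]
tool_rot: [0.691, 0.723, 0.004, 0.001]
force: [0.2, -0.6, -0.1]
grip_width: 44.9
```

Call:
{"op": "drive_tool", "data": {"increments": [{"dx": 0, "dy": 0, "dz": 0, "rx": 0, "ry": 0, "rz": 0}, {"dx": 0, "dy": 0, "dz": 0, "rx": 0, "ry": 0, "rz": 0}, {"dx": 0, "dy": 0, "dz": 0, "rx": 0, "ry": 0, "rz": 0}, {"dx": 0, "dy": 0, "dz": 0, "rx": 0, "ry": 0, "rz": 0}, {"dx": 0, "dy": 0, "dz": 0, "rx": 0, "ry": 0, "rz": 0}, {"dx": 0, "dy": 0, "dz": -10, "rx": 0, "ry": 0, "rz": 0}, {"dx": 0, "dy": 0, "dz": -20, "rx": 0, "ry": 0, "rz": 0}, {"dx": 0, "dy": 0, "dz": -30, "rx": 0, "ry": 0, "rz": 0}, {"dx": 0, "dy": 0, "dz": -30, "rx": 0, "ry": 0, "rz": 0}, {"dx": 0, "dy": 0, "dz": -30, "rx": 0, "ry": 0, "rz": 0}], "grip": 20, "force": 25}}

```text
time: 5.4
ee_pos: [633.9, -107.1, 129.9]
tool_rot: [0.691, 0.723, 0.002, -0.004]
force: [0.1, -0.8, -0.6]
grip_width: 27.3
```

Run:
```python
from h import *
v=grab('wrist','w2.png')
plan(418,368,150,92.5,n=15)
```

```text
t 5.45 pos [ 637.2 -108.2  136.4] h0 92.6 tilt [0.005 0.005] q [-0.35  0.43  1.5   0.01  1.2  -1.97] F [ 2.8 -0.8  3.1] g 27.1 n 15
dx 32.4 dy -13.2 dz -0.9 rz 0.01
x 15
```

View pics/w2.png

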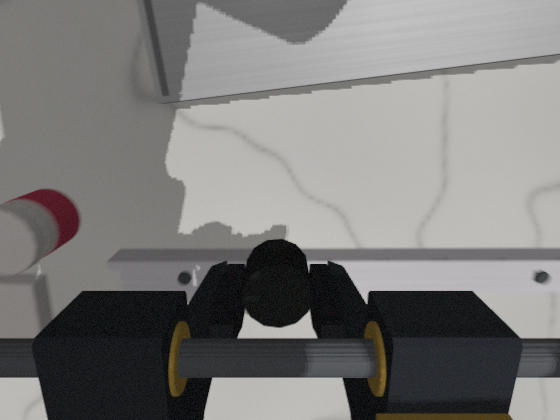

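Call:
{"op": "drive_tool", "data": {"increments": [{"dx": 20, "dy": -8, "dz": -6, "rx": 0, "ry": 0, "rz": 0}, {"dx": 32, "dy": -13, "dz": -6, "rx": 0, "ry": 0, "rz": 0}, {"dx": 32, "dy": -13, "dz": -6, "rx": 0, "ry": 0, "rz": 0}, {"dx": 32, "dy": -13, "dz": -6, "rx": 0, "ry": 0, "rz": 0}, {"dx": 32, "dy": -13, "dz": -6, "rx": 0, "ry": 0, "rz": 0}, {"dx": 32, "dy": -13, "dz": -6, "rx": 0, "ry": 0, "rz": 0}, {"dx": 32, "dy": -13, "dz": -6, "rx": 0, "ry": 0, "rz": 0}, {"dx": 32, "dy": -13, "dz": -6, "rx": 0, "ry": 0, "rz": 0}, {"dx": 32, "dy": -13, "dz": -6, "rx": 0, "ry": 0, "rz": 0}, {"dx": 32, "dy": -13, "dz": 0, "rx": 0, "ry": 0, "rz": 0}]}}

```text
time: 6.45
ee_pos: [498.3, 199.4, 202.5]
tool_rot: [0.694, 0.72, 0.009, 0.008]
force: [1.0, 0.2, -0.2]
grip_width: 27.5
```

Run:
```python
from h import *
v=grab('wrist','w3.png')
plan(418,368,150,92.5)
```

```text
t 6.5 pos [495.7 203.5 202. ] h0 92.2 tilt [0.022 0.004] q [ 0.17  0.12  1.76  0.    1.25 -1.44] F [-2.3  2.4  0.4] g 27.0 n 5
dx 33.5 dy -14.2 dz 10.4 rz -0.05
x 5
```

View pics/w3.png

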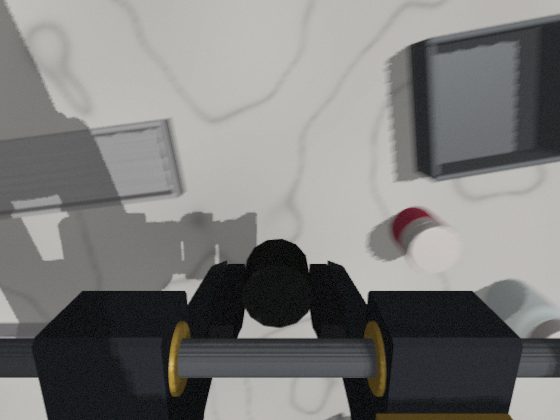

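Run:
```python
from h import *
v=grab('wrist')
a=ray(v,(413,41),45);b=ray(v,(432,179),45);print(a.round(),b.round(),np.linalg.norm(a-b))
d=(b-a)/np.linalg.norm(b-a); n=np.array([-d[1],d[0],0]); print('centre',((a+b)/2+55*n).round())
print('potC',ray(v,(434,247),56).round(), ray(v,(433,246),56).round())
s=v['s'];R=Ro.from_quat(s['tool_rot']).as_matrix();print(R.round(3))
plan(418,368,150,92.5)
```

```text
[380. 299.  45.] [482. 330.  45.] 107.15156242885136
centre [415. 367.  45.]
potC [538. 337.  56.] [537. 336.  56.]
[[-0.039  0.999  0.022]
 [ 0.999  0.039  0.004]
 [ 0.003  0.022 -1.   ]]
t 6.55 pos [496.8 201.4 201.7] h0 92.4 tilt [0.022 0.003] q [ 0.16  0.12  1.76 -0.    1.24 -1.45] F [-0.3 -0.2  0.1] g 27.5 n 5
dx 33.9 dy -14.4 dz 10.3 rz -0.03
x 5
```

Call:
{"op": "drive_tool", "data": {"increments": [{"dx": 28, "dy": -12, "dz": 8, "rx": 0.5, "ry": 0, "rz": 0}, {"dx": 28, "dy": -12, "dz": 8, "rx": 0.5, "ry": 0, "rz": 0}, {"dx": 28, "dy": -12, "dz": 8, "rx": 0.2, "ry": 0, "rz": 0}, {"dx": 28, "dy": -12, "dz": 8, "rx": 0, "ry": 0, "rz": 0}, {"dx": 25, "dy": -11, "dz": 20, "rx": 0, "ry": 0, "rz": 0}, {"dx": 20, "dy": -8, "dz": 20, "rx": 0, "ry": 0, "rz": 0}, {"dx": 6, "dy": -3, "dz": 20, "rx": 0, "ry": 0, "rz": 0}, {"dx": 0, "dy": 0, "dz": 20, "rx": 0, "ry": 0, "rz": 0}, {"dx": 0, "dy": 0, "dz": 10, "rx": 0, "ry": 0, "rz": 0}, {"dx": 0, "dy": 0, "dz": 0, "rx": 0, "ry": 0, "rz": 0}]}}

```text
time: 7.55
ee_pos: [424.3, 365.0, 80.8]
tool_rot: [0.693, 0.721, 0.005, 0.003]
force: [0.1, -0.7, 0.0]
grip_width: 27.4
```

Run:
```python
from h import *
plan(416,367,32,92.5)
```

```text
t 7.55 pos [424.3 365.   80.8] h0 92.3 tilt [0.012 0.003] q [ 0.5   0.33  1.77 -0.    1.03 -1.11] F [ 0.1 -0.7  0. ] g 27.4 n 2
dx 1.2 dy -4.1 dz 24.4 rz -0.09
x 2
```

Call:
{"op": "drive_tool", "data": {"increments": [{"dx": 1, "dy": -4, "dz": 10, "rx": 0.3, "ry": 0, "rz": 0}, {"dx": 1, "dy": -4, "dz": 12, "rx": 0.3, "ry": 0, "rz": 0}, {"dx": 0, "dy": 0, "dz": 12, "rx": 0, "ry": 0, "rz": 0}, {"dx": 0, "dy": 0, "dz": 10, "rx": 0, "ry": 0, "rz": 0}, {"dx": 0, "dy": 0, "dz": 5, "rx": 0, "ry": 0, "rz": 0}, {"dx": 0, "dy": 0, "dz": 0, "rx": 0, "ry": 0, "rz": 0}, {"dx": 0, "dy": 0, "dz": 0, "rx": 0, "ry": 0, "rz": 0}, {"dx": 0, "dy": 0, "dz": 0, "rx": 0, "ry": 0, "rz": 0}, {"dx": 0, "dy": 0, "dz": 0, "rx": 0, "ry": 0, "rz": 0}, {"dx": 0, "dy": 0, "dz": 0, "rx": 0, "ry": 0, "rz": 0}]}}

```text
time: 8.55
ee_pos: [419.2, 366.9, 31.0]
tool_rot: [0.693, 0.721, 0.004, 0.0]
force: [0.3, 0.5, -0.3]
grip_width: 27.2
```

Call:
{"op": "drive_tool", "data": {"increments": [{"dx": 0, "dy": 0, "dz": 0, "rx": 0, "ry": 0, "rz": 0}, {"dx": 0, "dy": 0, "dz": 0, "rx": 0, "ry": 0, "rz": 0}, {"dx": 0, "dy": 0, "dz": 0, "rx": 0, "ry": 0, "rz": 0}, {"dx": 0, "dy": 0, "dz": 0, "rx": 0, "ry": 0, "rz": 0}, {"dx": 0, "dy": 0, "dz": -10, "rx": 0, "ry": 0, "rz": 0}, {"dx": 0, "dy": 0, "dz": -20, "rx": 0, "ry": 0, "rz": 0}, {"dx": 0, "dy": 0, "dz": -30, "rx": 0, "ry": 0, "rz": 0}, {"dx": 0, "dy": 0, "dz": -30, "rx": 0, "ry": 0, "rz": 0}, {"dx": 0, "dy": 0, "dz": -30, "rx": 0, "ry": 0, "rz": 0}, {"dx": 0, "dy": 0, "dz": -30, "rx": 0, "ry": 0, "rz": 0}], "grip": 45}}

```text
time: 9.55
ee_pos: [415.6, 364.6, 185.1]
tool_rot: [0.693, 0.721, -0.0, -0.001]
force: [0.6, 0.3, -0.4]
grip_width: 45.2
```

Run:
```python
from h import *
v=grab('wrist','w4.png');grab('scene','sc4.png');grab('side','si4.png')
plan(460,-50,120,92.5)
a=cv2.imread('pics/sc4.png')[100:320,110:430]; b=cv2.imread('pics/si4.png')[90:350,190:390]
cv2.imwrite('pics/c4.png',cv2.resize(np.hstack([cv2.resize(a,(378,260)),b]),None,fx=1.38,fy=1.38))
```

```text
t 9.7 pos [417.3 365.6 186.3] h0 92.2 tilt [0.003 0.003] q [ 0.5   0.19  1.71  0.    1.24 -1.1 ] F [-0.1 -0.8 -0.1] g 44.8 n 11
dx -37.9 dy 2.4 dz 6.0 rz -0.03
x 11
```

View pics/w4.png

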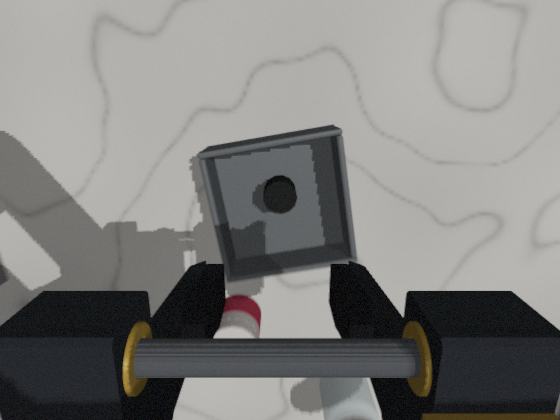

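View pics/c4.png

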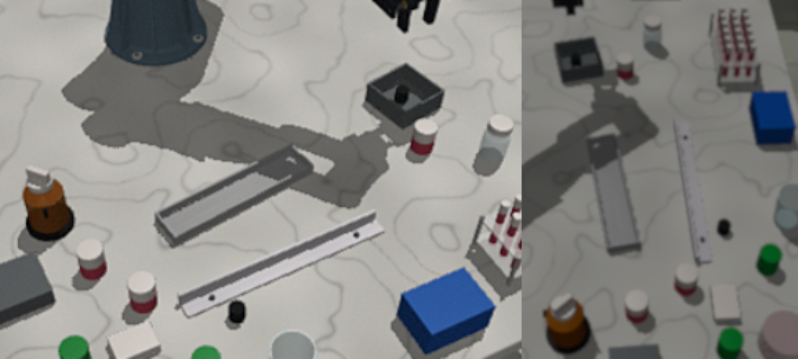

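Call:
{"op": "drive_tool", "data": {"increments": [{"dx": -40, "dy": -1, "dz": 0, "rx": 0, "ry": 0, "rz": -0.7}, {"dx": -45, "dy": -1, "dz": 0, "rx": 0, "ry": 0, "rz": -0.7}, {"dx": -45, "dy": -1, "dz": 0, "rx": 0, "ry": 0, "rz": -0.7}, {"dx": -45, "dy": -2, "dz": 5, "rx": 0, "ry": 0, "rz": -0.7}, {"dx": -45, "dy": -3, "dz": 10, "rx": 0, "ry": 0, "rz": -0.7}, {"dx": -45, "dy": -4, "dz": 10, "rx": 0, "ry": 0, "rz": -0.7}, {"dx": -45, "dy": -4, "dz": 10, "rx": 0, "ry": 0, "rz": -0.7}, {"dx": -45, "dy": -5, "dz": 10, "rx": 0, "ry": 0, "rz": -0.7}, {"dx": -45, "dy": -5, "dz": 10, "rx": 0, "ry": 0, "rz": -0.7}, {"dx": -20, "dy": -5, "dz": 10, "rx": 0, "ry": 0, "rz": -0.4}], "grip": 88}}

```text
time: 10.7
ee_pos: [419.2, -67.3, 110.0]
tool_rot: [0.645, 0.764, -0.0, -0.004]
force: [0.3, 0.1, -0.1]
grip_width: 88.0
```

Run:
```python
from h import *
v=grab('wrist','w5.png')
plan(445,-60,40,99)
```

```text
t 10.75 pos [417.9 -68.1 108.3] h0 99.6 tilt [-0.009  0.005] q [-0.44  0.02  2.08  0.    1.06 -2.18] F [-1.6 -1.7 -1.4] g 87.9 n 2
dx 1.7 dy 14.0 dz 34.2 rz 0.32
x 2
```

View pics/w5.png

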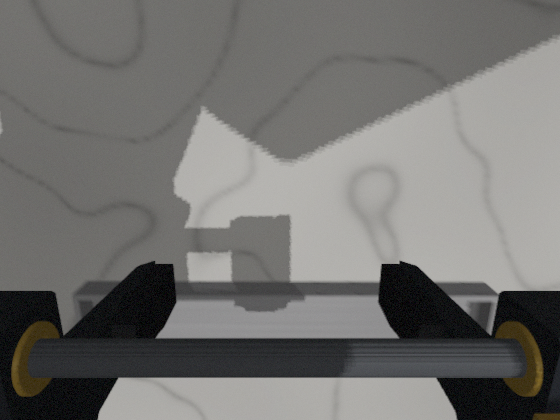

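Run:
```python
from h import *
v=grab('wrist')
a=ray(v,(75,285),22);b=ray(v,(497,284),22);print(a.round(),b.round(),np.linalg.norm(a-b),np.degrees(np.arctan2(*(b-a)[[1,0]])))
d=(b-a)/np.linalg.norm(b-a);n=np.array([d[1],-d[0],0]);m=(a+b)/2;t=m-25*n;print(m.round(),'ctr',(m+34*n).round(),'standoff',t.round())
plan(t[0],t[1],8,99.3)
```

```text
[ 487. -197.   22.] [438.  89.  22.] 289.64383563758344 99.62660040358033
[462. -54.  22.] ctr [496. -48.  22.] standoff [438. -58.  22.]
t 10.8 pos [417.9 -66.  108.9] h0 99.5 tilt [-0.009  0.006] q [-0.44  0.02  2.08  0.    1.06 -2.18] F [-0.6 -0.2 -0.6] g 88.2 n 3
dx 1.5 dy 6.9 dz 33.6 rz 0.08
x 3
```

Call:
{"op": "drive_tool", "data": {"increments": [{"dx": 0, "dy": 8, "dz": 5, "rx": -0.3, "ry": 0, "rz": 0}, {"dx": 0, "dy": 10, "dz": 10, "rx": -0.2, "ry": 0, "rz": 0}, {"dx": 0, "dy": 8, "dz": 20, "rx": 0, "ry": 0, "rz": 0}, {"dx": 0, "dy": 2, "dz": 20, "rx": 0, "ry": 0, "rz": 0}, {"dx": 0, "dy": 0, "dz": 20, "rx": 0, "ry": 0, "rz": 0}, {"dx": 0, "dy": 0, "dz": 10, "rx": 0, "ry": 0, "rz": 0}, {"dx": 0, "dy": 0, "dz": 6, "rx": 0, "ry": 0, "rz": 0}, {"dx": 0, "dy": 0, "dz": 3, "rx": 0, "ry": 0, "rz": 0}, {"dx": 0, "dy": 0, "dz": 0, "rx": 0, "ry": 0, "rz": 0}, {"dx": 0, "dy": 0, "dz": 0, "rx": 0, "ry": 0, "rz": 0}]}}

```text
time: 11.8
ee_pos: [449.3, -50.1, 10.8]
tool_rot: [0.643, 0.766, 0.004, -0.003]
force: [0.4, -0.9, 0.5]
grip_width: 88.0
```

Run:
```python
from h import *
v=grab('side','si6.png'); grab('wrist','w6.png')
plan(585,-50,8,92.5,n=25)
```

```text
t 11.9 pos [449.4 -50.3  11. ] h0 100.0 tilt [0.002 0.01 ] q [-0.38  0.27  2.05  0.01  0.82 -2.14] F [ 0.  -0.5  0.1] g 87.9 n 25
dx -0.9 dy 5.3 dz 0.1 rz 0.30
dx -0.9 dy 5.4 dz 0.1 rz 0.30
dx -0.9 dy 5.4 dz 0.1 rz 0.30
dx -0.8 dy 5.4 dz 0.1 rz 0.30
dx -0.8 dy 5.4 dz 0.1 rz 0.30
dx -0.8 dy 5.4 dz 0.1 rz 0.30
dx -0.8 dy 5.4 dz 0.1 rz 0.30
dx -0.7 dy 5.4 dz 0.1 rz 0.30
dx -0.7 dy 5.4 dz 0.1 rz 0.30
dx -0.7 dy 5.4 dz 0.1 rz 0.30
dx -0.6 dy 5.4 dz 0.1 rz 0.30
dx -0.6 dy 5.4 dz 0.1 rz 0.30
dx -0.6 dy 5.4 dz 0.1 rz 0.30
dx -0.6 dy 5.4 dz 0.1 rz 0.30
dx -0.5 dy 5.4 dz 0.1 rz 0.30
dx -0.5 dy 5.4 dz 0.1 rz 0.30
dx -0.5 dy 5.4 dz 0.1 rz 0.30
dx -0.5 dy 5.4 dz 0.1 rz 0.30
dx -0.4 dy 5.4 dz 0.1 rz 0.30
dx -0.4 dy 5.4 dz 0.1 rz 0.30
dx -0.4 dy 5.4 dz 0.1 rz 0.30
dx -0.3 dy 5.4 dz 0.1 rz 0.30
dx -0.3 dy 5.4 dz 0.1 rz 0.30
dx -0.3 dy 5.4 dz 0.1 rz 0.30
dx -0.3 dy 5.4 dz 0.1 rz 0.30
```

View pics/w6.png

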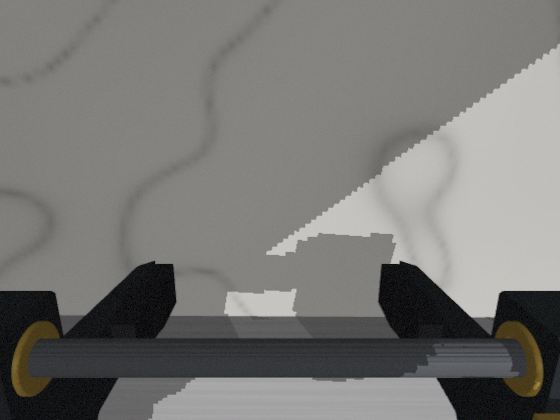

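Call:
{"op": "drive_tool", "data": {"increments": [{"dx": -4, "dy": 6, "dz": 1, "rx": 0, "ry": 0, "rz": 0}, {"dx": -4, "dy": 6, "dz": 1, "rx": 0, "ry": 0, "rz": 0}, {"dx": -1, "dy": 8, "dz": 0, "rx": 0, "ry": 0, "rz": 0}, {"dx": -1, "dy": 8, "dz": 0, "rx": 0, "ry": 0, "rz": 0.6}, {"dx": -1, "dy": 8, "dz": 0, "rx": 0, "ry": 0, "rz": 0.6}, {"dx": -1, "dy": 8, "dz": 0, "rx": 0, "ry": 0, "rz": 0.6}, {"dx": -1, "dy": 8, "dz": 0, "rx": 0, "ry": 0, "rz": 0.6}, {"dx": -1, "dy": 8, "dz": 0, "rx": 0, "ry": 0, "rz": 0.6}, {"dx": -1, "dy": 8, "dz": 0, "rx": 0, "ry": 0, "rz": 0.6}, {"dx": 0, "dy": 6, "dz": 0, "rx": 0, "ry": 0, "rz": 0.6}]}}

```text
time: 12.9
ee_pos: [529.7, -54.4, 9.1]
tool_rot: [0.673, 0.74, 0.003, -0.004]
force: [-4.4, -0.6, 3.3]
grip_width: 88.2
```

Run:
```python
from h import *
v=grab('side','si7.png')
cv2.imwrite('pics/si7c.png',cv2.resize(v['im'][150:300,200:360,::-1],None,fx=4,fy=4,interpolation=cv2.INTER_CUBIC))
plan(588,-56,10,92.5,n=11)
```

```text
t 12.95 pos [530.8 -54.5   9.4] h0 95.4 tilt [-0.     0.011] q [-0.33  0.42  1.84  0.01  0.89 -2.  ] F [-0.2  0.3 -0.2] g 88.5 n 11
dx -0.6 dy 5.2 dz -0.1 rz 0.26
dx -0.6 dy 5.2 dz -0.1 rz 0.26
dx -0.6 dy 5.2 dz -0.1 rz 0.26
dx -0.5 dy 5.2 dz -0.1 rz 0.26
dx -0.5 dy 5.2 dz -0.1 rz 0.26
dx -0.5 dy 5.2 dz -0.1 rz 0.26
dx -0.5 dy 5.2 dz -0.1 rz 0.26
dx -0.5 dy 5.2 dz -0.1 rz 0.26
dx -0.4 dy 5.2 dz -0.1 rz 0.26
dx -0.4 dy 5.2 dz -0.1 rz 0.26
dx -0.4 dy 5.2 dz -0.1 rz 0.26
```

View pics/si7c.png

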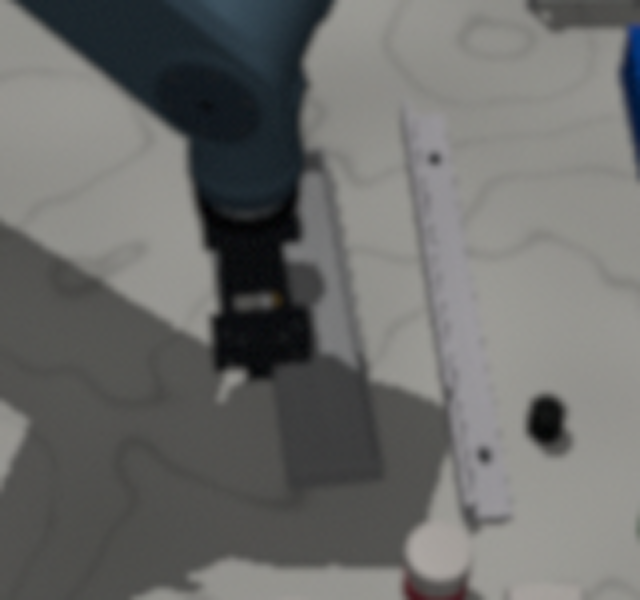

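Call:
{"op": "drive_tool", "data": {"increments": [{"dx": -1, "dy": 6, "dz": 0, "rx": 0, "ry": 0, "rz": 0.4}, {"dx": -1, "dy": 7, "dz": 0, "rx": 0, "ry": 0, "rz": 0.4}, {"dx": -1, "dy": 7, "dz": 0, "rx": 0, "ry": 0, "rz": 0.4}, {"dx": -1, "dy": 7, "dz": 0, "rx": 0, "ry": 0, "rz": 0.4}, {"dx": 0, "dy": 7, "dz": 0, "rx": 0, "ry": 0, "rz": 0.4}, {"dx": 0, "dy": 6, "dz": 0, "rx": 0, "ry": 0, "rz": 0.3}, {"dx": 0, "dy": 5, "dz": 0, "rx": 0, "ry": 0, "rz": 0.3}, {"dx": 0, "dy": 3, "dz": 0, "rx": 0, "ry": 0, "rz": 0}, {"dx": 0, "dy": 2, "dz": 0, "rx": 0, "ry": 0, "rz": 0}, {"dx": 0, "dy": 1, "dz": 0, "rx": 0, "ry": 0, "rz": 0}]}}

```text
time: 13.95
ee_pos: [586.0, -54.9, 9.0]
tool_rot: [0.691, 0.722, 0.003, -0.004]
force: [-4.0, 0.6, 3.2]
grip_width: 87.8
```

Run:
```python
from h import *
plan(588,-56,10,92.6)
```

```text
t 13.95 pos [586.  -54.9   9. ] h0 92.5 tilt [-0.002  0.011] q [-0.3   0.51  1.7   0.01  0.94 -1.92] F [-4.   0.6  3.2] g 87.8 n 1
dx -1.2 dy 2.0 dz -1.0 rz -0.08
x 1
```

Near the rail. Push on gently.

Call:
{"op": "drive_tool", "data": {"increments": [{"dx": 0, "dy": 2, "dz": 0, "rx": 0, "ry": 0, "rz": 0}, {"dx": 0, "dy": 2, "dz": 0, "rx": 0, "ry": 0, "rz": 0}, {"dx": 0, "dy": 2, "dz": 0, "rx": 0, "ry": 0, "rz": 0}, {"dx": 0, "dy": 2, "dz": 0, "rx": 0, "ry": 0, "rz": 0}, {"dx": 0, "dy": 2, "dz": 0, "rx": 0, "ry": 0, "rz": 0}, {"dx": 0, "dy": 2, "dz": 0, "rx": 0, "ry": 0, "rz": 0}, {"dx": 0, "dy": 2, "dz": 0, "rx": 0, "ry": 0, "rz": 0}, {"dx": 0, "dy": 2, "dz": 0, "rx": 0, "ry": 0, "rz": 0}, {"dx": 0, "dy": 2, "dz": 0, "rx": 0, "ry": 0, "rz": 0}, {"dx": 0, "dy": 2, "dz": 0, "rx": 0, "ry": 0, "rz": 0}]}}

```text
time: 14.95
ee_pos: [587.8, -54.6, 8.3]
tool_rot: [0.691, 0.722, -0.011, -0.021]
force: [-12.5, -0.9, 10.6]
grip_width: 87.9
```

Run:
```python
from h import *
v=grab('scene','sc8.png')
cv2.imwrite('pics/sc8c.png',cv2.resize(v['im'][170:310,190:370,::-1],None,fx=4,fy=4,interpolation=cv2.INTER_CUBIC))
plan(588,-56,10,92.6)
```

```text
t 15.0 pos [587.8 -54.6   8.3] h0 92.5 tilt [-0.045  0.013] q [-0.29  0.54  1.65 -0.    0.99 -1.91] F [-12.   -2.   10.8] g 87.6 n 1
dx -1.5 dy 0.1 dz -1.7 rz -0.11
x 1
```

View pics/sc8c.png

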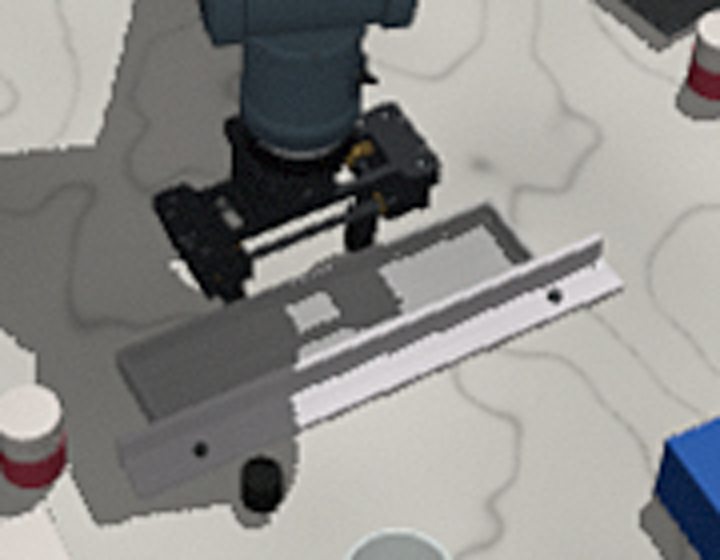

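Call:
{"op": "drive_tool", "data": {"increments": [{"dx": 0, "dy": -5, "dz": 0, "rx": -0.5, "ry": 0, "rz": 0}, {"dx": 0, "dy": -10, "dz": 0, "rx": -0.5, "ry": 0, "rz": 0}, {"dx": 0, "dy": -10, "dz": 0, "rx": -0.5, "ry": 0, "rz": 0}, {"dx": 0, "dy": 0, "dz": -20, "rx": -0.5, "ry": 0, "rz": 0}, {"dx": 0, "dy": 0, "dz": -40, "rx": -0.5, "ry": 0, "rz": 0}, {"dx": 0, "dy": 0, "dz": -40, "rx": 0, "ry": 0, "rz": 0}, {"dx": 0, "dy": 0, "dz": -40, "rx": 0, "ry": 0, "rz": 0}, {"dx": 0, "dy": 0, "dz": -40, "rx": 0, "ry": 0, "rz": 0}, {"dx": 0, "dy": 0, "dz": -40, "rx": 0, "ry": 0, "rz": 0}, {"dx": 0, "dy": 0, "dz": 0, "rx": 0, "ry": 0, "rz": 0}]}}

```text
time: 16.0
ee_pos: [565.4, -59.5, 238.3]
tool_rot: [0.692, 0.722, 0.012, 0.003]
force: [0.4, 0.2, 0.2]
grip_width: 87.9
```

Run:
```python
from h import *
v=grab('wrist','w9.png')
plan(588,-56,10,92.6)
v=grab('scene','sc9.png')
cv2.imwrite('pics/sc9c.png',cv2.resize(v['im'][180:300,200:360,::-1],None,fx=4.8,fy=4.8,interpolation=cv2.INTER_CUBIC))
v=grab('side','si9.png')
cv2.imwrite('pics/si9c.png',cv2.resize(v['im'][160:300,250:350,::-1],None,fx=4.2,fy=4.2,interpolation=cv2.INTER_CUBIC))
```

```text
t 16.05 pos [564.1 -59.1 235.4] h0 92.4 tilt [0.016 0.014] q [-0.32  0.16  1.64  0.02  1.33 -1.94] F [0.4 0.2 0.1] g 88.0 n 6
dx 0.3 dy 4.0 dz 37.6 rz -0.04
x 6
```

View pics/w9.png

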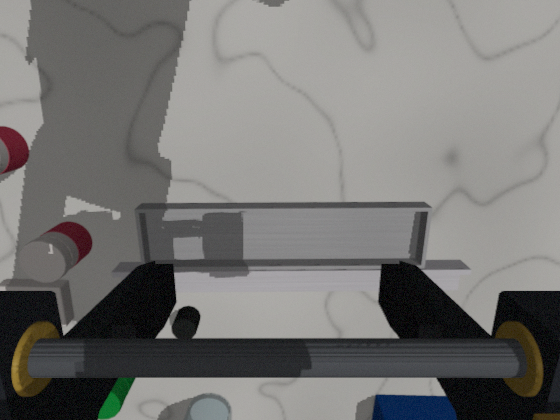

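View pics/sc9c.png

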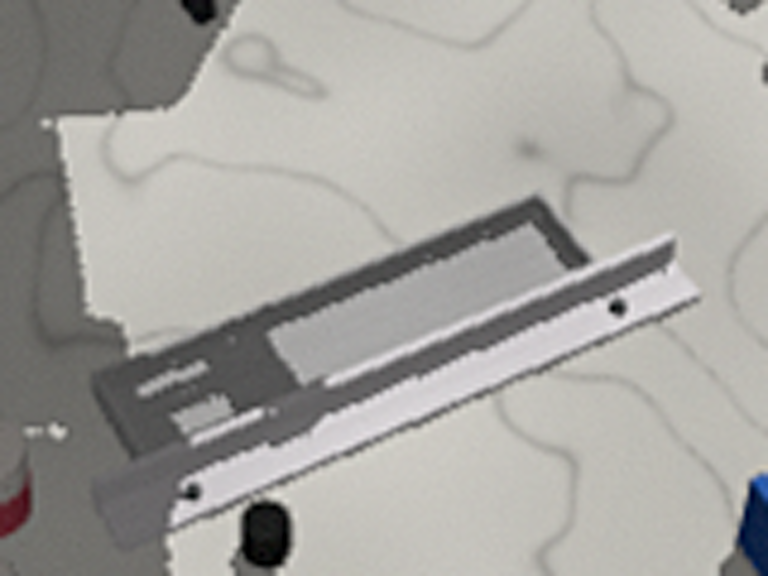

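View pics/si9c.png

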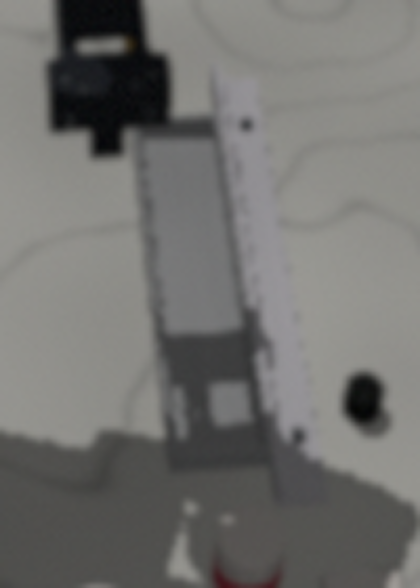

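Run:
```python
from h import *
v=grab('wrist')
im=v['im'][190:285,90:490,::-1]
cv2.imwrite('pics/w9c.png',cv2.resize(im,None,fx=2,fy=4,interpolation=cv2.INTER_CUBIC))
```

```text
(no output)
```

View pics/w9c.png

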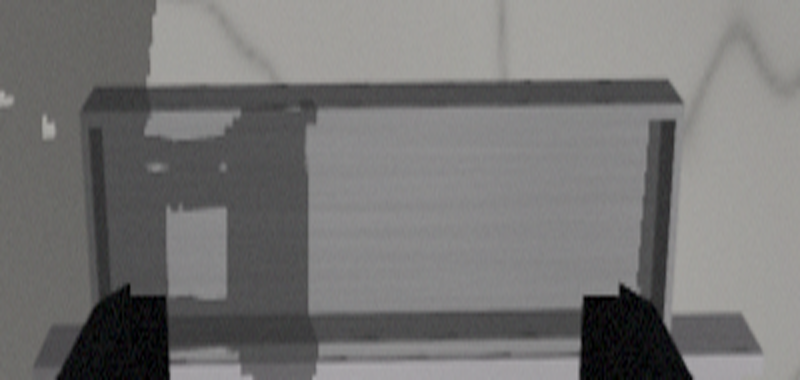

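Run:
```python
from h import *
v=grab('wrist')
P=lambda a,b,z: ray(v,(90+a/2,190+b/4),z)
rb=[P(52,328,0),P(742,316,0)]; rt=[P(37,365,25),P(762,352,25)]
tn=[P(82,110,22),P(684,102,22)]
for n,(a,b) in dict(rb=rb,rt=rt,tn=tn).items(): print(n,a.round(1),b.round(1),np.linalg.norm(a-b).round(1),((a+b)/2).round(1),((b-a)/np.linalg.norm(b-a)).round(3))
d=rb[1]-rb[0];d/=np.linalg.norm(d);m=(rb[0]+rb[1]+rt[0]+rt[1])/4
print('tray ctr along rail', ((tn[0]+tn[1])/2-m)@d, 'normal dist near side',((tn[0]-m)@np.array([d[1],-d[0],0])),((tn[1]-m)@np.array([d[1],-d[0],0])))
```

```text
rb [ 674.8 -225.8   -0. ] [658.6 153.3   0. ] 379.5 [666.7 -36.2  -0. ] [-0.043  0.999  0.   ]
rt [ 673.  -223.6   25. ] [657.  151.3  25. ] 375.3 [665.  -36.1  25. ] [-0.043  0.999  0.   ]
tn [ 604.2 -196.7   22. ] [591.4 100.6  22. ] 297.6 [597.8 -48.1  22. ] [-0.043  0.999 -0.   ]
tray ctr along rail -8.984494665019346 normal dist near side -68.46209571379552 -68.509125643168
```

Call:
{"op": "drive_tool", "data": {"increments": [{"dx": 20, "dy": 11, "dz": 5, "rx": 0.4, "ry": 0, "rz": 0}, {"dx": 25, "dy": 14, "dz": 10, "rx": 0.4, "ry": 0, "rz": 0}, {"dx": 25, "dy": 14, "dz": 15, "rx": 0, "ry": 0, "rz": 0}, {"dx": 25, "dy": 14, "dz": 20, "rx": 0, "ry": 0, "rz": 0}, {"dx": 15, "dy": 8, "dz": 25, "rx": 0, "ry": 0, "rz": 0}, {"dx": 0, "dy": 0, "dz": 25, "rx": 0, "ry": 0, "rz": 0}, {"dx": 0, "dy": 0, "dz": 25, "rx": 0, "ry": 0, "rz": 0}, {"dx": 0, "dy": 0, "dz": 25, "rx": 0, "ry": 0, "rz": 0}, {"dx": 0, "dy": 0, "dz": 20, "rx": 0, "ry": 0, "rz": 0}, {"dx": 0, "dy": 0, "dz": 0, "rx": 0, "ry": 0, "rz": 0}], "grip": 0}}

```text
time: 17.25
ee_pos: [604.9, 63.9, 34.0]
tool_rot: [0.693, 0.721, -0.006, -0.021]
force: [-0.5, 0.7, 0.3]
grip_width: 10.3
```

Run:
```python
from h import *
plan(627,58,10,92.5)
```

```text
t 17.25 pos [604.9  63.9  34. ] h0 92.3 tilt [-0.038  0.022] q [-0.1   0.52  1.61  0.02  1.05 -1.72] F [-0.5  0.7  0.3] g 10.3 n 1
dx -6.7 dy 21.9 dz 24.0 rz -0.22
x 1
```

Call:
{"op": "drive_tool", "data": {"increments": [{"dx": -2, "dy": 7, "dz": 0, "rx": -0.8, "ry": -0.4, "rz": 0}, {"dx": -2, "dy": 7, "dz": 0, "rx": -0.8, "ry": -0.4, "rz": 0}, {"dx": -1, "dy": 7, "dz": 3, "rx": -0.4, "ry": -0.3, "rz": 0}, {"dx": 0, "dy": 0, "dz": 5, "rx": 0, "ry": 0, "rz": 0}, {"dx": 0, "dy": 0, "dz": 5, "rx": 0, "ry": 0, "rz": 0}, {"dx": 0, "dy": 0, "dz": 5, "rx": 0, "ry": 0, "rz": 0}, {"dx": 0, "dy": 0, "dz": 3, "rx": 0, "ry": 0, "rz": 0}, {"dx": 0, "dy": 0, "dz": 0, "rx": 0, "ry": 0, "rz": 0}, {"dx": 0, "dy": 0, "dz": 0, "rx": 0, "ry": 0, "rz": 0}, {"dx": 0, "dy": 0, "dz": 0, "rx": 0, "ry": 0, "rz": 0}]}}

```text
time: 18.25
ee_pos: [629.5, 59.1, 12.8]
tool_rot: [0.693, 0.721, 0.002, 0.0]
force: [-0.3, -1.2, -0.4]
grip_width: 0.1
```

Run:
```python
from h import *
plan(627,58,10,92.5)
```

```text
t 18.25 pos [629.5  59.1  12.8] h0 92.3 tilt [0.003 0.002] q [-0.09  0.58  1.58  0.    0.98 -1.71] F [-0.3 -1.2 -0.4] g 0.1 n 1
dx -1.0 dy -2.5 dz 2.8 rz -0.23
x 1
```

Call:
{"op": "drive_tool", "data": {"increments": [{"dx": 4, "dy": -1, "dz": 1, "rx": 0, "ry": 0, "rz": 0}, {"dx": 4, "dy": -1, "dz": 1, "rx": 0, "ry": 0, "rz": 0}, {"dx": 4, "dy": 0, "dz": 0, "rx": 0, "ry": 0, "rz": 0}, {"dx": 4, "dy": 0, "dz": 0, "rx": 0, "ry": 0, "rz": 0}, {"dx": 3, "dy": 0, "dz": 0, "rx": 0, "ry": 0, "rz": 0}, {"dx": 3, "dy": 0, "dz": 0, "rx": 0, "ry": 0, "rz": 0}, {"dx": 0, "dy": 0, "dz": 0, "rx": 0, "ry": 0, "rz": 0}, {"dx": 0, "dy": 0, "dz": 0, "rx": 0, "ry": 0, "rz": 0}, {"dx": 0, "dy": 0, "dz": 0, "rx": 0, "ry": 0, "rz": 0}, {"dx": 0, "dy": 0, "dz": 0, "rx": 0, "ry": 0, "rz": 0}]}}

```text
time: 19.25
ee_pos: [626.6, 83.5, 11.3]
tool_rot: [0.693, 0.721, 0.002, 0.001]
force: [0.4, -0.3, 0.6]
grip_width: 0.1
```

Run:
```python
from h import *
plan(627,91,10,92.5)
v=grab('wrist','w10.png')
```

```text
t 19.25 pos [626.6  83.5  11.3] h0 92.3 tilt [0.004 0.002] q [-0.06  0.58  1.58  0.    0.98 -1.67] F [ 0.4 -0.3  0.6] g 0.1 n 1
dx 7.5 dy 0.7 dz 1.3 rz -0.19
x 1
```

View pics/w10.png

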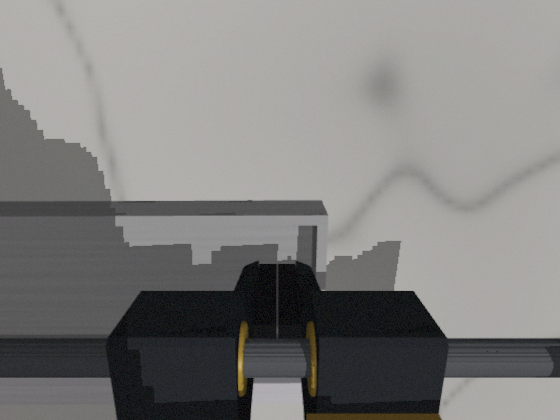

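Run:
```python
from h import *
v=grab('wrist')
print(ray(v,(326,217),22).round(1), ray(v,(322,203),0).round(1))
```

```text
[594.  100.3  22. ] [594.5 101.3   0. ]
```

Not moved yet. Push on about 12 mm, slowly.

Call:
{"op": "drive_tool", "data": {"increments": [{"dx": 3, "dy": 0, "dz": 0, "rx": 0, "ry": 0, "rz": 0}, {"dx": 3, "dy": 0, "dz": 0, "rx": 0, "ry": 0, "rz": 0}, {"dx": 3, "dy": 0, "dz": 0, "rx": 0, "ry": 0, "rz": 0}, {"dx": 3, "dy": 0, "dz": 0, "rx": 0, "ry": 0, "rz": 0}, {"dx": 1, "dy": 0, "dz": 0, "rx": 0, "ry": 0, "rz": 0}, {"dx": 0, "dy": 0, "dz": 0, "rx": 0, "ry": 0, "rz": 0}, {"dx": 0, "dy": 0, "dz": 0, "rx": 0, "ry": 0, "rz": 0}, {"dx": 0, "dy": 0, "dz": 0, "rx": 0, "ry": 0, "rz": 0}, {"dx": 0, "dy": 0, "dz": 0, "rx": 0, "ry": 0, "rz": 0}, {"dx": 0, "dy": 0, "dz": 0, "rx": 0, "ry": 0, "rz": 0}]}}

```text
time: 20.35
ee_pos: [626.2, 95.7, 11.3]
tool_rot: [0.693, 0.721, 0.001, 0.002]
force: [0.6, -2.7, -0.4]
grip_width: 0.3
```

Run:
```python
from h import *
plan(627,91,10,92.5)
v=grab('wrist','w11.png')
cv2.imwrite('pics/w11c.png',cv2.resize(v['im'][180:300,200:400,::-1],None,fx=4,fy=4))
```

```text
t 20.35 pos [626.2  95.7  11.3] h0 92.3 tilt [ 0.004 -0.   ] q [-0.04  0.58  1.58 -0.    0.98 -1.65] F [ 0.6 -2.7 -0.4] g 0.3 n 1
dx -4.8 dy 0.6 dz 1.3 rz -0.21
x 1
```

View pics/w11c.png

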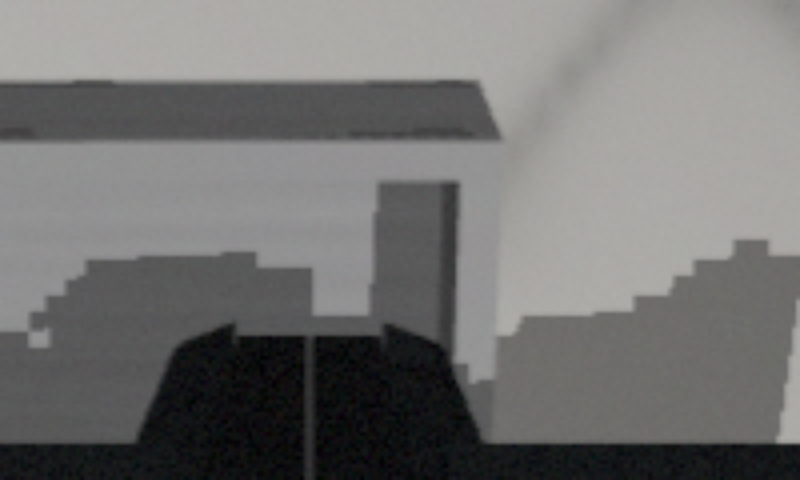

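Run:
```python
from h import *
v=grab('wrist')
print(ray(v,(325.2,214.5),22).round(1), ray(v,(319.5,200),0).round(1))
```

```text
[592.6 112.3  22. ] [592.8 112.5   0. ]
```

Call:
{"op": "drive_tool", "data": {"increments": [{"dx": -6, "dy": 0, "dz": 0, "rx": 0, "ry": 0, "rz": 0}, {"dx": -4, "dy": 0, "dz": -15, "rx": 0, "ry": 0, "rz": 0}, {"dx": 0, "dy": 0, "dz": -25, "rx": 0, "ry": 0, "rz": 0}, {"dx": 0, "dy": -15, "dz": -10, "rx": 0, "ry": 0, "rz": 0}, {"dx": 0, "dy": -25, "dz": 0, "rx": 0, "ry": 0, "rz": 0}, {"dx": 0, "dy": -25, "dz": 0, "rx": 0, "ry": 0, "rz": 0}, {"dx": 0, "dy": -5, "dz": 10, "rx": 0, "ry": 0, "rz": 0}, {"dx": 0, "dy": 0, "dz": 20, "rx": 0, "ry": 0, "rz": 0}, {"dx": 0, "dy": 0, "dz": 20, "rx": 0, "ry": 0, "rz": 0}, {"dx": 0, "dy": 0, "dz": 0, "rx": 0, "ry": 0, "rz": 0}]}}

```text
time: 21.45
ee_pos: [560.5, 81.9, 19.8]
tool_rot: [0.694, 0.72, 0.007, 0.005]
force: [0.2, -0.0, 0.0]
grip_width: 0.3
```

Run:
```python
from h import *
plan(583,90,9,92.5)
```

```text
t 21.45 pos [560.5  81.9  19.8] h0 92.2 tilt [0.017 0.003] q [-0.07  0.45  1.77  0.    0.91 -1.68] F [ 0.2 -0.   0. ] g 0.3 n 1
dx 7.2 dy 22.7 dz 10.8 rz -0.32
x 1
```

Call:
{"op": "drive_tool", "data": {"increments": [{"dx": 2, "dy": 0, "dz": 5, "rx": 0.5, "ry": 0, "rz": 0}, {"dx": 2, "dy": 0, "dz": 5, "rx": 0.5, "ry": 0, "rz": 0}, {"dx": 0, "dy": 7, "dz": 0, "rx": 0, "ry": 0, "rz": 0}, {"dx": 0, "dy": 7, "dz": 0, "rx": 0, "ry": 0, "rz": 0}, {"dx": 0, "dy": 5, "dz": 0, "rx": 0, "ry": 0, "rz": 0}, {"dx": 0, "dy": 3, "dz": 0, "rx": 0, "ry": 0, "rz": 0}, {"dx": 0, "dy": 2, "dz": 0, "rx": 0, "ry": 0, "rz": 0}, {"dx": 0, "dy": 2, "dz": 0, "rx": 0, "ry": 0, "rz": 0}, {"dx": 0, "dy": 2, "dz": 0, "rx": 0, "ry": 0, "rz": 0}, {"dx": 0, "dy": 2, "dz": 0, "rx": 0, "ry": 0, "rz": 0}]}}

```text
time: 22.45
ee_pos: [581.8, 87.2, 10.6]
tool_rot: [0.692, 0.721, -0.012, -0.013]
force: [-9.4, -2.2, 8.8]
grip_width: 0.4
```

Call:
{"op": "drive_tool", "data": {"increments": [{"dx": 0, "dy": 2, "dz": 0, "rx": 0, "ry": 0, "rz": 0}, {"dx": 0, "dy": 2, "dz": 0, "rx": 0, "ry": 0, "rz": 0}, {"dx": 0, "dy": 2, "dz": 0, "rx": 0, "ry": 0, "rz": 0}, {"dx": 0, "dy": -5, "dz": 0, "rx": 0, "ry": 0, "rz": 0}, {"dx": 0, "dy": -10, "dz": 0, "rx": 0, "ry": 0, "rz": 0}, {"dx": -10, "dy": -5, "dz": 0, "rx": 0, "ry": 0, "rz": 0}, {"dx": -40, "dy": 0, "dz": -5, "rx": 0, "ry": 0, "rz": 0}, {"dx": -40, "dy": 0, "dz": -5, "rx": 0, "ry": 0, "rz": 0}, {"dx": -40, "dy": 0, "dz": 0, "rx": 0, "ry": 0, "rz": 0}, {"dx": -40, "dy": 0, "dz": 0, "rx": 0, "ry": 0, "rz": 0}]}}

```text
time: 23.45
ee_pos: [569.2, -86.0, 23.5]
tool_rot: [0.688, 0.725, -0.017, -0.017]
force: [-1.0, -0.6, -0.1]
grip_width: 0.6
```

Run:
```python
from h import *
plan(575,-165,10,92.5)
```

```text
t 23.45 pos [569.2 -86.   23.5] h0 93.0 tilt [-0.048 -0.002] q [-0.35  0.49  1.69 -0.02  1.   -1.96] F [-1.  -0.6 -0.1] g 0.6 n 3
dx -26.4 dy 0.6 dz 4.5 rz 0.15
x 3
```

Call:
{"op": "drive_tool", "data": {"increments": [{"dx": -25, "dy": 0, "dz": 0, "rx": -1, "ry": 0, "rz": 0}, {"dx": -25, "dy": 0, "dz": 0, "rx": -1, "ry": 0, "rz": 0}, {"dx": -20, "dy": 0, "dz": 4, "rx": -0.7, "ry": 0, "rz": 0}, {"dx": 0, "dy": 2, "dz": 5, "rx": 0, "ry": 0, "rz": 0}, {"dx": 0, "dy": 4, "dz": 4, "rx": 0, "ry": 0, "rz": 0}, {"dx": 0, "dy": 4, "dz": 0, "rx": 0, "ry": 0, "rz": 0}, {"dx": 0, "dy": 3, "dz": 0, "rx": 0, "ry": 0, "rz": 0}, {"dx": 0, "dy": 3, "dz": 0, "rx": 0, "ry": 0, "rz": 0}, {"dx": 0, "dy": 2, "dz": 0, "rx": 0, "ry": 0, "rz": 0}, {"dx": 0, "dy": 2, "dz": 0, "rx": 0, "ry": 0, "rz": 0}]}}

```text
time: 24.45
ee_pos: [593.1, -163.8, 11.8]
tool_rot: [0.69, 0.724, -0.0, 0.002]
force: [-11.1, -4.3, 7.6]
grip_width: 0.4
```

Call:
{"op": "drive_tool", "data": {"increments": [{"dx": 0, "dy": 2, "dz": 0, "rx": 0, "ry": 0, "rz": 0}, {"dx": 0, "dy": 2, "dz": 0, "rx": 0, "ry": 0, "rz": 0}, {"dx": 0, "dy": 2, "dz": 0, "rx": 0, "ry": 0, "rz": 0}, {"dx": 0, "dy": 2, "dz": 0, "rx": 0, "ry": 0, "rz": 0}, {"dx": 0, "dy": 2, "dz": 0, "rx": 0, "ry": 0, "rz": 0}, {"dx": 0, "dy": 0, "dz": 0, "rx": 0, "ry": 0, "rz": 0}, {"dx": 0, "dy": 0, "dz": 0, "rx": 0, "ry": 0, "rz": 0}, {"dx": 0, "dy": 0, "dz": 0, "rx": 0, "ry": 0, "rz": 0}, {"dx": 0, "dy": 0, "dz": 0, "rx": 0, "ry": 0, "rz": 0}, {"dx": 0, "dy": 0, "dz": 0, "rx": 0, "ry": 0, "rz": 0}]}}

```text
time: 25.45
ee_pos: [592.7, -163.6, 12.2]
tool_rot: [0.688, 0.725, -0.01, -0.007]
force: [-1.7, -1.3, -0.9]
grip_width: 0.4
```

Both ends pressed home. Back off, rise, and look.

Call:
{"op": "drive_tool", "data": {"increments": [{"dx": 0, "dy": -5, "dz": 0, "rx": 0, "ry": 0, "rz": 0}, {"dx": 0, "dy": -10, "dz": 0, "rx": -0.5, "ry": 0, "rz": 0}, {"dx": 5, "dy": -10, "dz": -20, "rx": -0.5, "ry": 0, "rz": 0}, {"dx": 20, "dy": -5, "dz": -40, "rx": -0.3, "ry": 0, "rz": 0}, {"dx": 20, "dy": -2, "dz": -40, "rx": 0, "ry": 0, "rz": 0}, {"dx": 20, "dy": 0, "dz": -40, "rx": 0, "ry": 0, "rz": 0}, {"dx": 20, "dy": 0, "dz": -40, "rx": 0, "ry": 0, "rz": 0}, {"dx": 15, "dy": 0, "dz": -35, "rx": 0, "ry": 0, "rz": 0}, {"dx": 0, "dy": 0, "dz": 0, "rx": 0, "ry": 0, "rz": 0}, {"dx": 0, "dy": 0, "dz": 0, "rx": 0, "ry": 0, "rz": 0}], "grip": 70}}

```text
time: 26.45
ee_pos: [552.7, -59.5, 234.5]
tool_rot: [0.688, 0.725, 0.002, 0.001]
force: [-0.1, -0.7, -0.8]
grip_width: 69.9
```

Run:
```python
from h import *
plan(588,-56,10,92.6)
v=grab('wrist','w12.png')
```

```text
t 26.45 pos [552.7 -59.5 234.5] h0 93.0 tilt [0.003 0.002] q [-0.32  0.14  1.66  0.    1.34 -1.95] F [-0.1 -0.7 -0.8] g 69.9 n 6
dx 0.3 dy 5.9 dz 37.4 rz 0.07
x 6
```

View pics/w12.png

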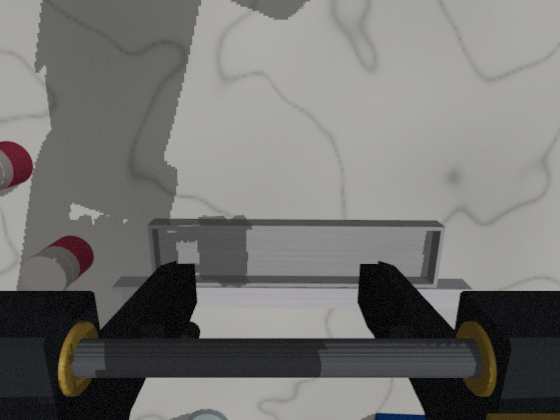

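Run:
```python
from h import *
v=grab('wrist'); im=v['im']
cv2.imwrite('pics/w12c.png',cv2.resize(im[205:305,90:490,::-1],None,fx=2,fy=4,interpolation=cv2.INTER_CUBIC))
```

```text
(no output)
```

View pics/w12c.png

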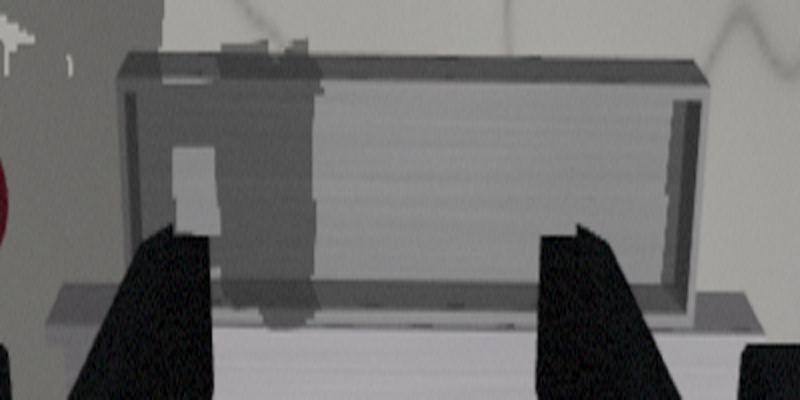

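Run:
```python
from h import *
v=grab('wrist')
P=lambda a,b,z: ray(v,(90+a/2,205+b/4),z)
rb=[P(65,283,0),P(745,292,0)]; rt=[P(46,325,25),P(765,332,25)]
tn=[P(118,80,22),P(710,86,22)]; tf=[P(126,320,22),P(693,326,22)]
for n,(a,b) in dict(rb=rb,rt=rt,tn=tn,tf=tf).items(): print(n,a.round(1),b.round(1),np.linalg.norm(a-b).round(1),((a+b)/2).round(1),((b-a)/np.linalg.norm(b-a)).round(3))
d=rb[1]-rb[0];d/=np.linalg.norm(d);m=(rb[0]+rb[1]+rt[0]+rt[1])/4;nn=np.array([d[1],-d[0],0])
print('along', ((tn[0]+tn[1])/2-m)@d, 'normal',(tn[0]-m)@nn,(tn[1]-m)@nn,(tf[0]-m)@nn,(tf[1]-m)@nn)
print('pots',ray(v,(0,0),56))
```

```text
rb [ 674.8 -226.     0. ] [658.3 152.9  -0. ] 379.2 [666.6 -36.5  -0. ] [-0.043  0.999 -0.   ]
rt [ 674.6 -226.1   25. ] [657.5 151.4  25. ] 377.9 [666.  -37.4  25. ] [-0.045  0.999  0.   ]
tn [ 605.6 -186.1   22. ] [592.  111.5  22. ] 297.9 [598.8 -37.3  22. ] [-0.046  0.999  0.   ]
tf [ 672.6 -185.2   22. ] [659.1 114.7  22. ] 300.2 [665.9 -35.2  22. ] [-0.045  0.999  0.   ]
along 2.5611176674708007 normal -67.10566753873728 -67.72758277805495 -0.12448001589612806 -0.5420679869497389
pots [ 416.38000789 -279.91930795   56.        ]
```

Call:
{"op": "drive_tool", "data": {"increments": [{"dx": -20, "dy": 5, "dz": 5, "rx": 0, "ry": 0, "rz": 0}, {"dx": -27, "dy": 8, "dz": 5, "rx": 0, "ry": 0, "rz": 0}, {"dx": -27, "dy": 8, "dz": 5, "rx": 0, "ry": 0, "rz": 0}, {"dx": -27, "dy": 8, "dz": 5, "rx": 0, "ry": 0, "rz": 0}, {"dx": -27, "dy": 8, "dz": 5, "rx": 0, "ry": 0, "rz": 0}, {"dx": -27, "dy": 8, "dz": 5, "rx": 0, "ry": 0, "rz": 0}, {"dx": -27, "dy": 8, "dz": 5, "rx": 0, "ry": 0, "rz": 0}, {"dx": -20, "dy": 6, "dz": 5, "rx": 0, "ry": 0, "rz": 0}, {"dx": 0, "dy": 0, "dz": 0, "rx": 0, "ry": 0, "rz": 0}, {"dx": 0, "dy": 0, "dz": 0, "rx": 0, "ry": 0, "rz": 0}]}}

```text
time: 27.6
ee_pos: [612.7, -267.5, 166.6]
tool_rot: [0.691, 0.722, -0.003, -0.017]
force: [0.8, 0.2, 0.0]
grip_width: 70.0
```

Run:
```python
from h import *
v=grab('wrist','w13.png')
plan(652,-278,130,92.6)
```

```text
t 27.65 pos [ 612.5 -267.2  166.5] h0 92.5 tilt [-0.029  0.019] q [-0.59  0.47  1.38  0.    1.32 -2.2 ] F [ 0.   0.1 -0.7] g 70.2 n 2
dx -6.3 dy 19.5 dz 18.2 rz -0.05
x 2
```

View pics/w13.png

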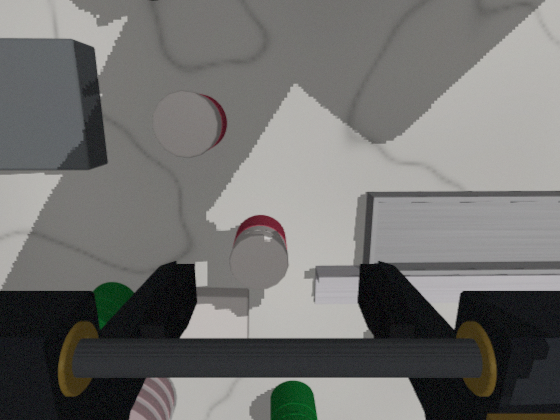

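Run:
```python
from h import *
v=grab('wrist')
print('B top',ray(v,(260,256),56).round(1),'A top',ray(v,(187,124),56).round(1))
print('B base red edge front', ray(v,(261,217),0).round(1))
print('timer',ray(v,(248,290),20).round(1),ray(v,(196,290),20).round(1),'rail end',ray(v,(316,267),0).round(1), 'slidebox',ray(v,(104,165),0).round(1),ray(v,(90,168),35).round(1),ray(v,(80,40),35).round(1))
```

```text
B top [ 645.6 -276.4   56. ] A top [ 553.1 -328.1   56. ]
B base red edge front [ 631.6 -277.3    0. ]
timer [ 691.6 -286.2   20. ] [ 693.1 -330.7   20. ] rail end [ 676.8 -226.     0. ] slidebox [ 591.6 -409.2    0. ] [ 588.8 -404.6   35. ] [ 501.4 -403.8   35. ]
```

Call:
{"op": "drive_tool", "data": {"increments": [{"dx": -3, "dy": 10, "dz": 8, "rx": -0.6, "ry": -0.5, "rz": 0}, {"dx": -3, "dy": 11, "dz": 10, "rx": -0.6, "ry": -0.5, "rz": 0}, {"dx": -3, "dy": 11, "dz": 12, "rx": -0.5, "ry": -0.1, "rz": 0}, {"dx": -2, "dy": 6, "dz": 15, "rx": 0, "ry": 0, "rz": 0}, {"dx": 0, "dy": 0, "dz": 15, "rx": 0, "ry": 0, "rz": 0}, {"dx": 0, "dy": 0, "dz": 10, "rx": 0, "ry": 0, "rz": 0}, {"dx": 0, "dy": 0, "dz": 5, "rx": 0, "ry": 0, "rz": 0}, {"dx": 0, "dy": 0, "dz": 0, "rx": 0, "ry": 0, "rz": 0}, {"dx": 0, "dy": 0, "dz": 0, "rx": 0, "ry": 0, "rz": 0}, {"dx": 0, "dy": 0, "dz": 0, "rx": 0, "ry": 0, "rz": 0}]}}

```text
time: 28.7
ee_pos: [654.2, -272.3, 84.2]
tool_rot: [0.69, 0.724, 0.002, 0.001]
force: [1.3, 0.0, -0.7]
grip_width: 69.8
```

Run:
```python
from h import *
v=grab('wrist','w14.png')
plan(650,-277,20,92.6)
m=(cv2.cvtColor(v['im'],cv2.COLOR_RGB2HSV)); 
print(proj(v,(650,-277,56)),proj(v,(650,-277,0)))
```

```text
t 28.75 pos [ 654.4 -272.4   84.5] h0 92.8 tilt [0.004 0.001] q [-0.56  0.62  1.34  0.    1.18 -2.18] F [ 1.2 -0.4  0.4] g 70.0 n 2
dx -2.2 dy -2.3 dz 32.3 rz 0.10
x 2
[268.78507156 245.85332659] [270.59816991 213.06248478]
```

View pics/w14.png

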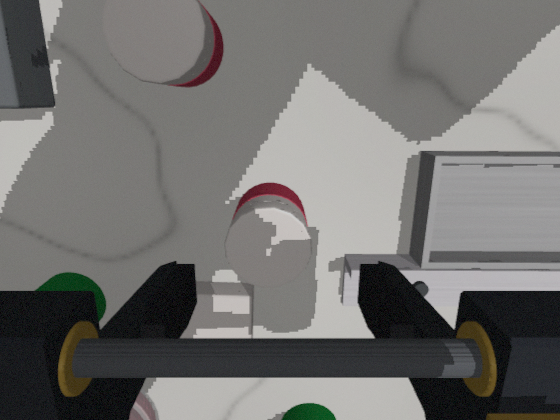

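Call:
{"op": "drive_tool", "data": {"increments": [{"dx": -2, "dy": -2, "dz": 4, "rx": 0, "ry": 0, "rz": 0}, {"dx": -2, "dy": -2, "dz": 8, "rx": 0, "ry": 0, "rz": 0}, {"dx": -1, "dy": -1, "dz": 12, "rx": 0, "ry": 0, "rz": 0}, {"dx": 0, "dy": 0, "dz": 12, "rx": 0, "ry": 0, "rz": 0}, {"dx": 0, "dy": 0, "dz": 12, "rx": 0, "ry": 0, "rz": 0}, {"dx": 0, "dy": 0, "dz": 10, "rx": 0, "ry": 0, "rz": 0}, {"dx": 0, "dy": 0, "dz": 5, "rx": 0, "ry": 0, "rz": 0}, {"dx": 0, "dy": 0, "dz": 0, "rx": 0, "ry": 0, "rz": 0}, {"dx": 0, "dy": 0, "dz": 0, "rx": 0, "ry": 0, "rz": 0}, {"dx": 0, "dy": 0, "dz": 0, "rx": 0, "ry": 0, "rz": 0}]}}

```text
time: 29.75
ee_pos: [649.4, -278.3, 15.9]
tool_rot: [0.69, 0.724, 0.002, 0.001]
force: [-1.1, 0.1, -0.1]
grip_width: 70.0
```

Call:
{"op": "drive_tool", "data": {"increments": [{"dx": 0, "dy": 0, "dz": 0, "rx": 0, "ry": 0, "rz": 0}, {"dx": 0, "dy": 0, "dz": 0, "rx": 0, "ry": 0, "rz": 0}, {"dx": 0, "dy": 0, "dz": 0, "rx": 0, "ry": 0, "rz": 0}, {"dx": 0, "dy": 0, "dz": 0, "rx": 0, "ry": 0, "rz": 0}, {"dx": 0, "dy": 0, "dz": 0, "rx": 0, "ry": 0, "rz": 0}, {"dx": 0, "dy": 0, "dz": 0, "rx": 0, "ry": 0, "rz": 0}, {"dx": 0, "dy": 0, "dz": 0, "rx": 0, "ry": 0, "rz": 0}, {"dx": 0, "dy": 0, "dz": 0, "rx": 0, "ry": 0, "rz": 0}, {"dx": 0, "dy": 0, "dz": 0, "rx": 0, "ry": 0, "rz": 0}, {"dx": 0, "dy": 0, "dz": 0, "rx": 0, "ry": 0, "rz": 0}], "grip": 35, "force": 25}}

```text
time: 30.75
ee_pos: [650.4, -278.7, 17.8]
tool_rot: [0.69, 0.724, 0.002, 0.003]
force: [-0.3, 0.4, -1.6]
grip_width: 43.1
```

Run:
```python
from h import *
plan(636.4,-121.4,80,92.6)
```

```text
t 30.75 pos [ 650.4 -278.7   17.8] h0 92.8 tilt [ 0.007 -0.001] q [-0.57  0.7   1.36  0.    1.07 -2.19] F [-0.3  0.4 -1.6] g 43.1 n 5
dx 31.6 dy -1.3 dz -12.4 rz 0.04
x 5
```

Call:
{"op": "drive_tool", "data": {"increments": [{"dx": 0, "dy": 0, "dz": -10, "rx": 0, "ry": 0, "rz": 0}, {"dx": 0, "dy": 0, "dz": -25, "rx": 0, "ry": 0, "rz": 0}, {"dx": 5, "dy": 0, "dz": -25, "rx": 0, "ry": 0, "rz": 0}, {"dx": 25, "dy": -1, "dz": 0, "rx": 0, "ry": 0, "rz": 0}, {"dx": 30, "dy": -1, "dz": 0, "rx": 0, "ry": 0, "rz": 0}, {"dx": 30, "dy": -1, "dz": 0, "rx": 0, "ry": 0, "rz": 0}, {"dx": 30, "dy": -1, "dz": 0, "rx": 0, "ry": 0, "rz": 0}, {"dx": 20, "dy": -1, "dz": 0, "rx": 0, "ry": 0, "rz": 0}, {"dx": 8, "dy": 0, "dz": 0, "rx": 0, "ry": 0, "rz": 0}, {"dx": 0, "dy": 0, "dz": 0, "rx": 0, "ry": 0, "rz": 0}]}}

```text
time: 31.75
ee_pos: [639.1, -128.7, 86.7]
tool_rot: [0.691, 0.723, 0.003, 0.006]
force: [0.6, 0.0, -0.6]
grip_width: 43.3
```

Run:
```python
from h import *
plan(636.4,-121.4,23,92.6)
v=grab('wrist','w15.png')
```

```text
t 31.75 pos [ 639.1 -128.7   86.7] h0 92.6 tilt [ 0.013 -0.004] q [-0.38  0.5   1.52  0.    1.11 -2.  ] F [ 0.6  0.  -0.6] g 43.3 n 2
dx 3.7 dy -1.2 dz 31.9 rz 0.02
x 2
```

View pics/w15.png

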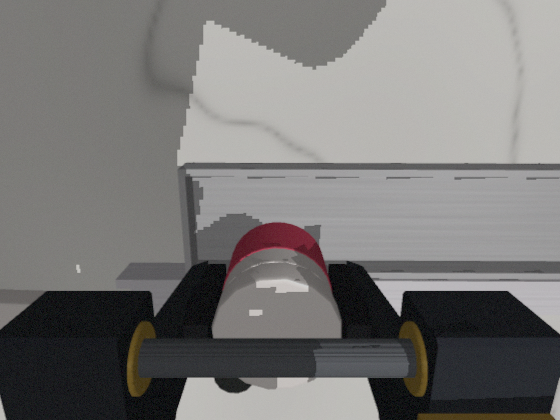

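Call:
{"op": "drive_tool", "data": {"increments": [{"dx": 3, "dy": -1, "dz": 5, "rx": 0.4, "ry": 0, "rz": 0}, {"dx": 3, "dy": -1, "dz": 10, "rx": 0.3, "ry": 0, "rz": 0}, {"dx": 1, "dy": -1, "dz": 12, "rx": 0, "ry": 0, "rz": 0}, {"dx": 0, "dy": 0, "dz": 12, "rx": 0, "ry": 0, "rz": 0}, {"dx": 0, "dy": 0, "dz": 8, "rx": 0, "ry": 0, "rz": 0}, {"dx": 0, "dy": 0, "dz": 4, "rx": 0, "ry": 0, "rz": 0}, {"dx": 0, "dy": 0, "dz": 1, "rx": 0, "ry": 0, "rz": 0}, {"dx": 0, "dy": 0, "dz": 0, "rx": 0, "ry": 0, "rz": 0}, {"dx": 0, "dy": 0, "dz": 0, "rx": 0, "ry": 0, "rz": 0}, {"dx": 0, "dy": 0, "dz": 0, "rx": 0, "ry": 0, "rz": 0}]}}

```text
time: 32.8
ee_pos: [635.1, -126.9, 28.0]
tool_rot: [0.693, 0.721, -0.003, 0.001]
force: [-0.6, 0.3, -0.3]
grip_width: 43.4
```

Run:
```python
from h import *
plan(636.4,-121.4,23,92.6)
v=grab('wrist','w16.png')
```

```text
t 32.8 pos [ 635.1 -126.9   28. ] h0 92.3 tilt [-0.003 -0.005] q [-0.38  0.58  1.53 -0.01  1.03 -1.99] F [-0.6  0.3 -0.3] g 43.4 n 1
dx 5.5 dy 1.5 dz 5.0 rz -0.27
x 1
```

View pics/w16.png

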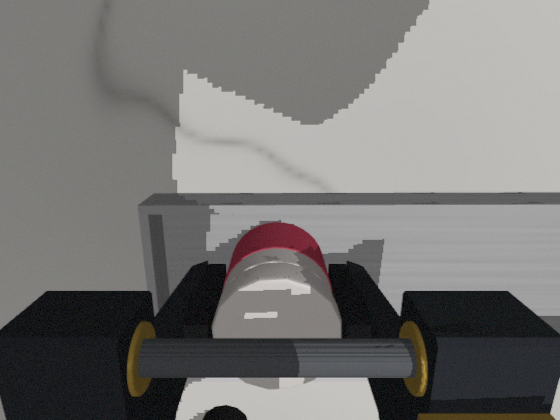

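Call:
{"op": "drive_tool", "data": {"increments": [{"dx": 0, "dy": 1, "dz": 2, "rx": 0, "ry": 0, "rz": 0}, {"dx": 0, "dy": 0, "dz": 2, "rx": 0, "ry": 0, "rz": 0}, {"dx": 0, "dy": 0, "dz": 1, "rx": 0, "ry": 0, "rz": 0}, {"dx": 0, "dy": 0, "dz": 0, "rx": 0, "ry": 0, "rz": 0}, {"dx": 0, "dy": 0, "dz": 0, "rx": 0, "ry": 0, "rz": 0}, {"dx": 0, "dy": 0, "dz": 0, "rx": 0, "ry": 0, "rz": 0}, {"dx": 0, "dy": 0, "dz": 0, "rx": 0, "ry": 0, "rz": 0}, {"dx": 0, "dy": 0, "dz": 0, "rx": 0, "ry": 0, "rz": 0}, {"dx": 0, "dy": 0, "dz": 0, "rx": 0, "ry": 0, "rz": 0}, {"dx": 0, "dy": 0, "dz": 0, "rx": 0, "ry": 0, "rz": 0}]}}

```text
time: 33.85
ee_pos: [637.0, -127.1, 23.9]
tool_rot: [0.693, 0.721, -0.002, 0.002]
force: [0.1, -0.2, -1.0]
grip_width: 43.1
```

Call:
{"op": "drive_tool", "data": {"increments": [{"dx": 0, "dy": 0, "dz": 0, "rx": 0, "ry": 0, "rz": 0}, {"dx": 0, "dy": 0, "dz": 0, "rx": 0, "ry": 0, "rz": 0}, {"dx": 0, "dy": 0, "dz": 0, "rx": 0, "ry": 0, "rz": 0}, {"dx": 0, "dy": 0, "dz": 0, "rx": 0, "ry": 0, "rz": 0}, {"dx": 0, "dy": 0, "dz": -5, "rx": 0, "ry": 0, "rz": 0}, {"dx": 0, "dy": 0, "dz": -15, "rx": 0, "ry": 0, "rz": 0}, {"dx": 0, "dy": 0, "dz": -25, "rx": 0, "ry": 0, "rz": 0}, {"dx": 0, "dy": 0, "dz": -30, "rx": 0, "ry": 0, "rz": 0}, {"dx": 0, "dy": 0, "dz": -30, "rx": 0, "ry": 0, "rz": 0}, {"dx": 0, "dy": 0, "dz": -20, "rx": 0, "ry": 0, "rz": 0}], "grip": 58}}

```text
time: 34.85
ee_pos: [635.6, -125.8, 154.9]
tool_rot: [0.693, 0.721, -0.003, -0.0]
force: [0.6, 0.4, 0.3]
grip_width: 58.2
```

Run:
```python
from h import *
plan(556,-328,140,92.6)
v=grab('wrist','w17.png')
```

```text
t 34.85 pos [ 635.6 -125.8  154.9] h0 92.3 tilt [-0.004 -0.005] q [-0.38  0.42  1.48 -0.01  1.24 -1.98] F [0.6 0.4 0.3] g 58.2 n 6
dx -33.1 dy -14.6 dz 2.5 rz -0.04
x 6
```

View pics/w17.png

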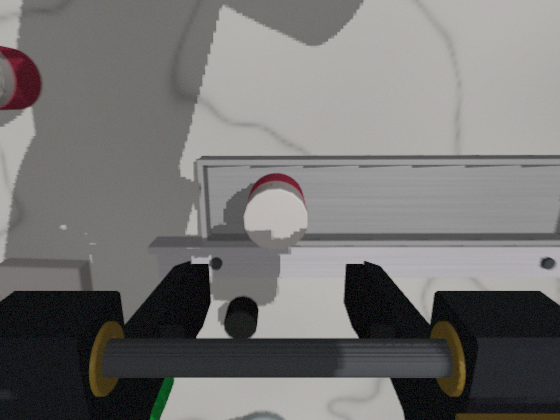

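Call:
{"op": "drive_tool", "data": {"increments": [{"dx": -20, "dy": -10, "dz": 0, "rx": 0, "ry": 0, "rz": 0}, {"dx": -32, "dy": -15, "dz": 0, "rx": 0, "ry": 0, "rz": 0}, {"dx": -32, "dy": -15, "dz": 5, "rx": 0, "ry": 0, "rz": 0}, {"dx": -32, "dy": -15, "dz": 5, "rx": 0, "ry": 0, "rz": 0}, {"dx": -32, "dy": -15, "dz": 5, "rx": 0, "ry": 0, "rz": 0}, {"dx": -30, "dy": -12, "dz": 5, "rx": 0, "ry": 0, "rz": 0}, {"dx": -15, "dy": -5, "dz": 5, "rx": 0, "ry": 0, "rz": 0}, {"dx": 0, "dy": 0, "dz": 0, "rx": 0, "ry": 0, "rz": 0}, {"dx": 0, "dy": 0, "dz": 0, "rx": 0, "ry": 0, "rz": 0}, {"dx": 0, "dy": 0, "dz": 0, "rx": 0, "ry": 0, "rz": 0}], "grip": 70}}

```text
time: 35.9
ee_pos: [560.3, -327.6, 143.9]
tool_rot: [0.691, 0.723, 0.0, 0.009]
force: [1.1, 0.1, 0.6]
grip_width: 70.0
```

Run:
```python
from h import *
plan(556,-328,80,92.6)
v=grab('wrist','w18.png')
print(proj(v,(556,-328,56)))
```

```text
t 35.9 pos [ 560.3 -327.6  143.9] h0 92.6 tilt [ 0.013 -0.012] q [-0.71  0.42  1.5  -0.    1.2  -2.33] F [1.1 0.1 0.6] g 70.0 n 2
dx -0.1 dy -2.1 dz 31.9 rz -0.01
x 2
[279.06978137 210.59404025]
```

View pics/w18.png

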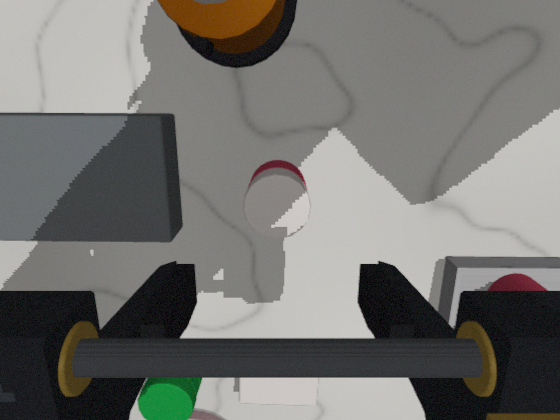

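Run:
```python
from h import *
v=grab('wrist')
print(ray(v,(277.5,204),56))
plan(552,-328.5,18,92.6,n=5)
```

```text
[ 551.80106969 -328.95868523   56.        ]
t 36.0 pos [ 560.4 -327.4  143.9] h0 92.6 tilt [ 0.013 -0.012] q [-0.71  0.42  1.5  -0.    1.2  -2.33] F [ 0.5 -0.3 -0.9] g 69.8 n 5
dx -0.1 dy -1.7 dz 25.2 rz 0.01
x 5
```

Call:
{"op": "drive_tool", "data": {"increments": [{"dx": 0, "dy": -3, "dz": 8, "rx": 0.4, "ry": 0.4, "rz": 0}, {"dx": 0, "dy": -3, "dz": 15, "rx": 0.3, "ry": 0.3, "rz": 0}, {"dx": -1, "dy": -2, "dz": 20, "rx": 0, "ry": 0, "rz": 0}, {"dx": 0, "dy": 0, "dz": 20, "rx": 0, "ry": 0, "rz": 0}, {"dx": 0, "dy": 0, "dz": 20, "rx": 0, "ry": 0, "rz": 0}, {"dx": 0, "dy": 0, "dz": 15, "rx": 0, "ry": 0, "rz": 0}, {"dx": 0, "dy": 0, "dz": 10, "rx": 0, "ry": 0, "rz": 0}, {"dx": 0, "dy": 0, "dz": 8, "rx": 0, "ry": 0, "rz": 0}, {"dx": 0, "dy": 0, "dz": 3, "rx": 0, "ry": 0, "rz": 0}, {"dx": 0, "dy": 0, "dz": 0, "rx": 0, "ry": 0, "rz": 0}]}}

```text
time: 37.0
ee_pos: [552.1, -323.7, 14.3]
tool_rot: [0.689, 0.725, 0.0, -0.003]
force: [-0.1, -0.3, 0.3]
grip_width: 70.4
```

Run:
```python
from h import *
plan(552.5,-328.7,18,92.6)
```

```text
t 37.0 pos [ 552.1 -323.7   14.3] h0 93.0 tilt [-0.004  0.004] q [-0.72  0.59  1.55  0.    1.   -2.34] F [-0.1 -0.3  0.3] g 70.4 n 1
dx -5.0 dy 0.1 dz -3.7 rz 0.36
x 1
```

Call:
{"op": "drive_tool", "data": {"increments": [{"dx": -3, "dy": 0, "dz": -2, "rx": 0, "ry": 0, "rz": 0}, {"dx": -2, "dy": 0, "dz": -2, "rx": 0, "ry": 0, "rz": 0}, {"dx": 0, "dy": 0, "dz": 0, "rx": 0, "ry": 0, "rz": 0}, {"dx": 0, "dy": 0, "dz": 0, "rx": 0, "ry": 0, "rz": 0}, {"dx": 0, "dy": 0, "dz": 0, "rx": 0, "ry": 0, "rz": 0}, {"dx": 0, "dy": 0, "dz": 0, "rx": 0, "ry": 0, "rz": 0}, {"dx": 0, "dy": 0, "dz": 0, "rx": 0, "ry": 0, "rz": 0}, {"dx": 0, "dy": 0, "dz": 0, "rx": 0, "ry": 0, "rz": 0}, {"dx": 0, "dy": 0, "dz": 0, "rx": 0, "ry": 0, "rz": 0}, {"dx": 0, "dy": 0, "dz": 0, "rx": 0, "ry": 0, "rz": 0}], "grip": 35, "force": 25}}

```text
time: 38.0
ee_pos: [553.9, -330.5, 21.6]
tool_rot: [0.689, 0.725, 0.0, -0.0]
force: [0.4, 0.5, -0.6]
grip_width: 43.1
```

Run:
```python
from h import *
plan(632.5,-36.5,90,92.6,n=11)
```

```text
t 38.0 pos [ 553.9 -330.5   21.6] h0 93.0 tilt [-0.     0.001] q [-0.72  0.59  1.54  0.    1.01 -2.35] F [ 0.4  0.5 -0.6] g 43.1 n 11
dx 26.3 dy 8.5 dz -6.2 rz 0.03
x 11
```

Call:
{"op": "drive_tool", "data": {"increments": [{"dx": 0, "dy": 0, "dz": -12, "rx": 0, "ry": 0, "rz": 0}, {"dx": 0, "dy": 0, "dz": -25, "rx": 0, "ry": 0, "rz": 0}, {"dx": 15, "dy": 5, "dz": -30, "rx": 0, "ry": 0, "rz": 0}, {"dx": 35, "dy": 11, "dz": -20, "rx": 0, "ry": 0, "rz": 0}, {"dx": 40, "dy": 13, "dz": 0, "rx": 0, "ry": 0, "rz": 0}, {"dx": 40, "dy": 13, "dz": 0, "rx": 0, "ry": 0, "rz": 0}, {"dx": 40, "dy": 13, "dz": 0, "rx": 0, "ry": 0, "rz": 0}, {"dx": 40, "dy": 13, "dz": 0, "rx": 0, "ry": 0, "rz": 0}, {"dx": 40, "dy": 13, "dz": 0, "rx": 0, "ry": 0, "rz": 0}, {"dx": 20, "dy": 6, "dz": 0, "rx": 0, "ry": 0, "rz": 0}]}}

```text
time: 39.0
ee_pos: [631.9, -52.2, 122.8]
tool_rot: [0.691, 0.722, 0.002, 0.005]
force: [0.6, -0.2, -0.3]
grip_width: 43.3
```

Run:
```python
from h import *
plan(632.5,-36.5,50,92.6)
v=grab('wrist','w19.png')
```

```text
t 39.0 pos [631.9 -52.2 122.8] h0 92.5 tilt [ 0.01  -0.003] q [-0.27  0.42  1.55 -0.    1.16 -1.88] F [ 0.6 -0.2 -0.3] g 43.3 n 2
dx 7.8 dy 0.6 dz 36.4 rz -0.05
x 2
```

View pics/w19.png

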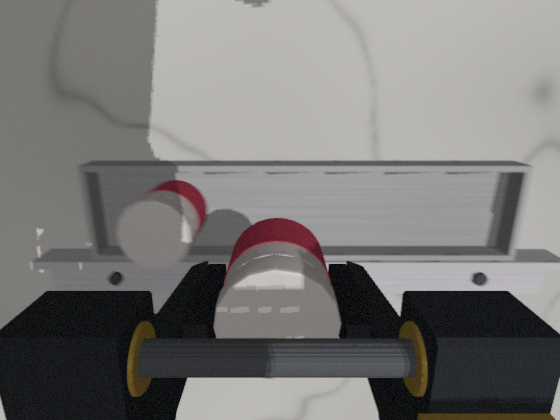

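Call:
{"op": "drive_tool", "data": {"increments": [{"dx": 7, "dy": 0, "dz": 8, "rx": 0.3, "ry": 0, "rz": 0}, {"dx": 5, "dy": 0, "dz": 15, "rx": 0.2, "ry": 0, "rz": 0}, {"dx": 0, "dy": 0, "dz": 18, "rx": 0, "ry": 0, "rz": 0}, {"dx": 0, "dy": 0, "dz": 18, "rx": 0, "ry": 0, "rz": 0}, {"dx": 0, "dy": 0, "dz": 14, "rx": 0, "ry": 0, "rz": 0}, {"dx": 0, "dy": 0, "dz": 8, "rx": 0, "ry": 0, "rz": 0}, {"dx": 0, "dy": 0, "dz": 4, "rx": 0, "ry": 0, "rz": 0}, {"dx": 0, "dy": 0, "dz": 0, "rx": 0, "ry": 0, "rz": 0}, {"dx": 0, "dy": 0, "dz": 0, "rx": 0, "ry": 0, "rz": 0}, {"dx": 0, "dy": 0, "dz": 0, "rx": 0, "ry": 0, "rz": 0}]}}

```text
time: 40.05
ee_pos: [631.2, -40.8, 32.6]
tool_rot: [0.692, 0.722, -0.001, 0.001]
force: [0.3, -0.9, -1.3]
grip_width: 43.1
```

Run:
```python
from h import *
plan(632.5,-36.5,26,92.6)
v=grab('wrist','w20.png')
```

```text
t 40.05 pos [631.2 -40.8  32.6] h0 92.4 tilt [ 0.    -0.003] q [-0.25  0.55  1.58 -0.    1.02 -1.86] F [ 0.3 -0.9 -1.3] g 43.1 n 1
dx 4.2 dy 1.5 dz 6.6 rz -0.21
x 1
```

View pics/w20.png

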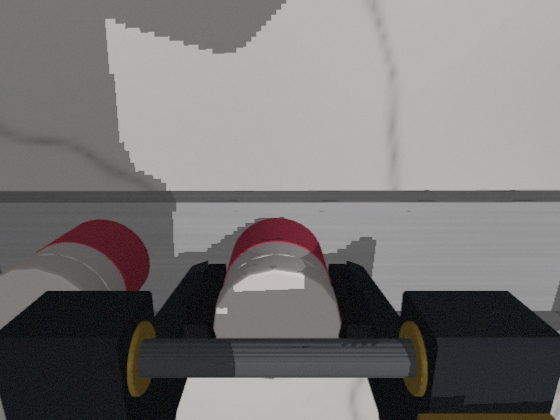

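Call:
{"op": "drive_tool", "data": {"increments": [{"dx": 2, "dy": 1, "dz": 2, "rx": 0, "ry": 0, "rz": 0}, {"dx": 0, "dy": 0, "dz": 2, "rx": 0, "ry": 0, "rz": 0}, {"dx": 0, "dy": 0, "dz": 2, "rx": 0, "ry": 0, "rz": 0}, {"dx": 0, "dy": 0, "dz": 1, "rx": 0, "ry": 0, "rz": 0}, {"dx": 0, "dy": 0, "dz": 0, "rx": 0, "ry": 0, "rz": 0}, {"dx": 0, "dy": 0, "dz": 0, "rx": 0, "ry": 0, "rz": 0}, {"dx": 0, "dy": 0, "dz": 0, "rx": 0, "ry": 0, "rz": 0}, {"dx": 0, "dy": 0, "dz": 0, "rx": 0, "ry": 0, "rz": 0}, {"dx": 0, "dy": 0, "dz": 0, "rx": 0, "ry": 0, "rz": 0}, {"dx": 0, "dy": 0, "dz": 0, "rx": 0, "ry": 0, "rz": 0}]}}

```text
time: 41.1
ee_pos: [633.6, -38.6, 27.0]
tool_rot: [0.692, 0.722, -0.0, 0.003]
force: [0.1, -0.7, -1.4]
grip_width: 43.3
```

Call:
{"op": "drive_tool", "data": {"increments": [{"dx": 0, "dy": 0, "dz": 0, "rx": 0, "ry": 0, "rz": 0}, {"dx": 0, "dy": 0, "dz": 0, "rx": 0, "ry": 0, "rz": 0}, {"dx": 0, "dy": 0, "dz": 0, "rx": 0, "ry": 0, "rz": 0}, {"dx": 0, "dy": 0, "dz": 0, "rx": 0, "ry": 0, "rz": 0}, {"dx": 0, "dy": 0, "dz": -5, "rx": 0, "ry": 0, "rz": 0}, {"dx": 0, "dy": 0, "dz": -15, "rx": 0, "ry": 0, "rz": 0}, {"dx": 0, "dy": 0, "dz": -25, "rx": 0, "ry": 0, "rz": 0}, {"dx": 0, "dy": 0, "dz": -30, "rx": 0, "ry": 0, "rz": 0}, {"dx": 0, "dy": 0, "dz": -30, "rx": 0, "ry": 0, "rz": 0}, {"dx": 0, "dy": 0, "dz": -20, "rx": 0, "ry": 0, "rz": 0}], "grip": 58}}

```text
time: 42.1
ee_pos: [631.6, -37.7, 158.1]
tool_rot: [0.692, 0.722, -0.001, 0.001]
force: [0.6, 0.1, 0.4]
grip_width: 58.0
```

Run:
```python
from h import *
plan(535,330,140,92.6)
v=grab('wrist','w21.png'); v=grab('scene','sc21.png')
cv2.imwrite('pics/sc21c.png',cv2.resize(v['im'][90:300,190:450,::-1],None,fx=2.8,fy=2.8,interpolation=cv2.INTER_CUBIC))
```

```text
t 42.1 pos [631.6 -37.7 158.1] h0 92.4 tilt [-0.    -0.003] q [-0.25  0.38  1.52 -0.    1.23 -1.86] F [0.6 0.1 0.4] g 58.0 n 10
dx 37.1 dy -8.1 dz 1.8 rz -0.02
x 10
```

View pics/w21.png

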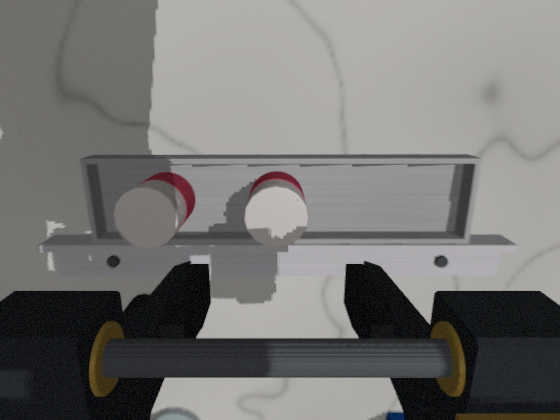

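View pics/sc21c.png

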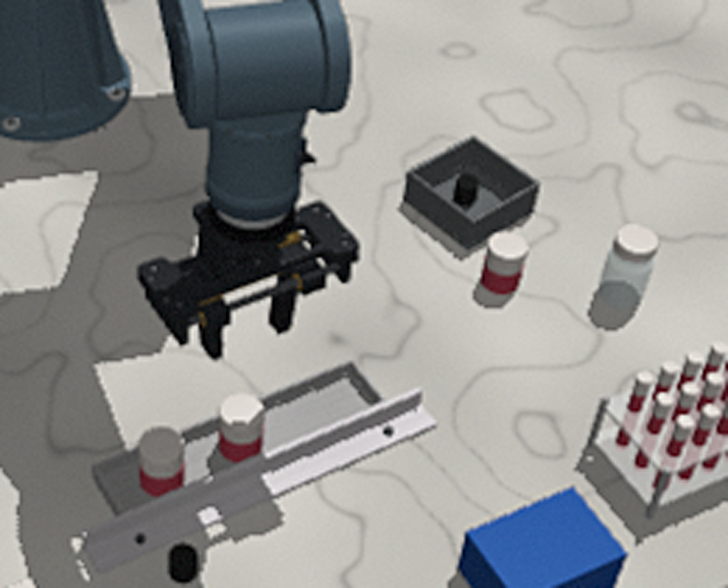

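Call:
{"op": "drive_tool", "data": {"increments": [{"dx": 25, "dy": -6, "dz": 0, "rx": 0, "ry": 0, "rz": 0}, {"dx": 37, "dy": -9, "dz": 0, "rx": 0, "ry": 0, "rz": 0}, {"dx": 37, "dy": -9, "dz": 0, "rx": 0, "ry": 0, "rz": 0}, {"dx": 37, "dy": -9, "dz": 0, "rx": 0, "ry": 0, "rz": 0}, {"dx": 37, "dy": -9, "dz": 0, "rx": 0, "ry": 0, "rz": 0}, {"dx": 37, "dy": -9, "dz": 0, "rx": 0, "ry": 0, "rz": 0}, {"dx": 37, "dy": -9, "dz": 0, "rx": 0, "ry": 0, "rz": 0}, {"dx": 37, "dy": -9, "dz": 0, "rx": 0, "ry": 0, "rz": 0}, {"dx": 37, "dy": -9, "dz": 0, "rx": 0, "ry": 0, "rz": 0}, {"dx": 20, "dy": -4, "dz": 0, "rx": 0, "ry": 0, "rz": 0}], "grip": 70}}

```text
time: 43.2
ee_pos: [531.0, 307.0, 152.7]
tool_rot: [0.695, 0.719, -0.003, 0.002]
force: [0.7, -0.9, 0.2]
grip_width: 70.2
```

Call:
{"op": "drive_tool", "data": {"increments": [{"dx": 5, "dy": 0, "dz": 5, "rx": 0, "ry": 0, "rz": 0}, {"dx": 0, "dy": 0, "dz": 5, "rx": 0, "ry": 0, "rz": 0}, {"dx": 0, "dy": 0, "dz": 5, "rx": 0, "ry": 0, "rz": 0}, {"dx": 0, "dy": 0, "dz": 5, "rx": 0, "ry": 0, "rz": 0}, {"dx": 0, "dy": 0, "dz": 0, "rx": 0, "ry": 0, "rz": 0}, {"dx": 0, "dy": 0, "dz": 0, "rx": 0, "ry": 0, "rz": 0}, {"dx": 0, "dy": 0, "dz": 0, "rx": 0, "ry": 0, "rz": 0}, {"dx": 0, "dy": 0, "dz": 0, "rx": 0, "ry": 0, "rz": 0}, {"dx": 0, "dy": 0, "dz": 0, "rx": 0, "ry": 0, "rz": 0}, {"dx": 0, "dy": 0, "dz": 0, "rx": 0, "ry": 0, "rz": 0}]}}

```text
time: 44.2
ee_pos: [530.5, 308.7, 128.6]
tool_rot: [0.696, 0.718, -0.004, 0.002]
force: [0.2, 0.5, -0.9]
grip_width: 69.9
```

Run:
```python
from h import *
plan(545,325,18,92.6)
v=grab('wrist','w22.png'); print(proj(v,(545,325,56)))
```

```text
t 44.2 pos [530.5 308.7 128.6] h0 91.9 tilt [-0.004 -0.009] q [ 0.34  0.38  1.59 -0.01  1.18 -1.26] F [ 0.2  0.5 -0.9] g 69.9 n 3
dx 5.3 dy 5.0 dz 36.9 rz -0.25
x 3
[303.96349297 249.12487895]
```

View pics/w22.png

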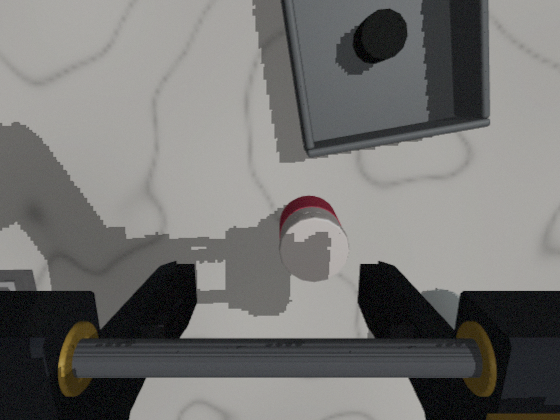

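Run:
```python
from h import *
v=grab('wrist')
p=ray(v,(313.5,245.5),56); print(p, 'jar',ray(v,(440,292),85))
plan(p[0],p[1],18,92.6,n=1)
```

```text
[542.35384709 330.85962882  56.        ] jar [556.41408879 400.41467706  85.        ]
t 44.3 pos [530.5 308.8 128.6] h0 91.9 tilt [-0.004 -0.009] q [ 0.34  0.38  1.59 -0.01  1.18 -1.26] F [ 0.5  0.4 -0.6] g 70.1 n 1
dx 21.7 dy 12.6 dz 110.6 rz -0.73
x 1
```

Run:
```python
from h import *
v=grab('wrist')
for z in (0,20,85): print(z,ray(v,(440,290),z).round())
for n,uv in (('scene',(417,175)),('side',(285,107))):
    w=grab(n,n+'23.png'); print(n,ray(w,uv,85).round())
a=cv2.imread('pics/side23.png')[80:160,220:320]; b=cv2.imread('pics/scene23.png')[130:220,340:450]
cv2.imwrite('pics/c23.png',np.hstack([cv2.resize(a,(400,320)),cv2.resize(b,(391,320))]))
```

```text
0 [599. 442.   0.]
20 [589. 432.  20.]
85 [555. 400.  85.]
scene [621. 438.  85.]
side [622. 425.  85.]
```

View pics/c23.png

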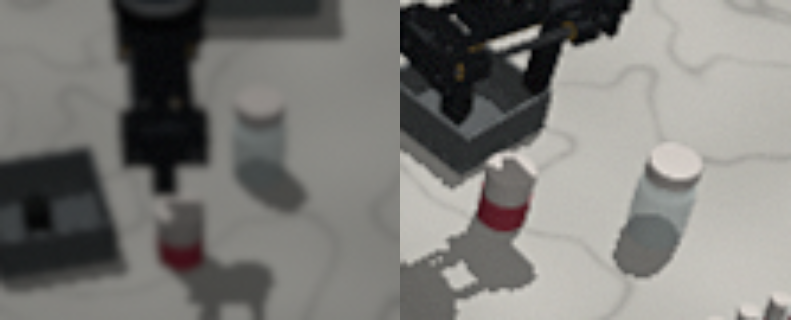

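Call:
{"op": "drive_tool", "data": {"increments": [{"dx": 7, "dy": 4, "dz": 4, "rx": 0, "ry": 0.3, "rz": -0.3}, {"dx": 8, "dy": 4, "dz": 6, "rx": 0, "ry": 0.2, "rz": -0.3}, {"dx": 6, "dy": 3, "dz": 10, "rx": 0, "ry": 0, "rz": 0}, {"dx": 1, "dy": 1, "dz": 18, "rx": 0, "ry": 0, "rz": 0}, {"dx": 0, "dy": 0, "dz": 20, "rx": 0, "ry": 0, "rz": 0}, {"dx": 0, "dy": 0, "dz": 20, "rx": 0, "ry": 0, "rz": 0}, {"dx": 0, "dy": 0, "dz": 14, "rx": 0, "ry": 0, "rz": 0}, {"dx": 0, "dy": 0, "dz": 8, "rx": 0, "ry": 0, "rz": 0}, {"dx": 0, "dy": 0, "dz": 4, "rx": 0, "ry": 0, "rz": 0}, {"dx": 0, "dy": 0, "dz": 0, "rx": 0, "ry": 0, "rz": 0}]}}

```text
time: 45.45
ee_pos: [542.0, 336.3, 15.1]
tool_rot: [0.691, 0.723, -0.002, -0.002]
force: [-0.4, 1.1, 0.0]
grip_width: 70.3
```

Run:
```python
from h import *
plan(542.5,331,19,92.6,n=1)
```

```text
t 45.45 pos [542.  336.3  15.1] h0 92.6 tilt [-0.006  0.001] q [ 0.37  0.59  1.56  0.    1.   -1.25] F [-0.4  1.1  0. ] g 70.3 n 1
dx -5.3 dy 0.2 dz -3.9 rz 0.05
x 1
```

Call:
{"op": "drive_tool", "data": {"increments": [{"dx": -3, "dy": 0, "dz": -2, "rx": 0, "ry": 0, "rz": 0}, {"dx": -2, "dy": 0, "dz": -2, "rx": 0, "ry": 0, "rz": 0}, {"dx": 0, "dy": 0, "dz": 0, "rx": 0, "ry": 0, "rz": 0}, {"dx": 0, "dy": 0, "dz": 0, "rx": 0, "ry": 0, "rz": 0}, {"dx": 0, "dy": 0, "dz": 0, "rx": 0, "ry": 0, "rz": 0}, {"dx": 0, "dy": 0, "dz": 0, "rx": 0, "ry": 0, "rz": 0}, {"dx": 0, "dy": 0, "dz": 0, "rx": 0, "ry": 0, "rz": 0}, {"dx": 0, "dy": 0, "dz": 0, "rx": 0, "ry": 0, "rz": 0}, {"dx": 0, "dy": 0, "dz": 0, "rx": 0, "ry": 0, "rz": 0}, {"dx": 0, "dy": 0, "dz": 0, "rx": 0, "ry": 0, "rz": 0}], "grip": 35, "force": 25}}

```text
time: 46.45
ee_pos: [544.4, 331.5, 22.8]
tool_rot: [0.691, 0.723, 0.001, -0.001]
force: [0.3, 0.1, 0.1]
grip_width: 43.3
```

Run:
```python
from h import *
plan(628.6,48.4,100,92.6,n=8)
```

```text
t 46.45 pos [544.4 331.5  22.8] h0 92.6 tilt [-0.001  0.003] q [ 0.36  0.57  1.56  0.    1.01 -1.26] F [0.3 0.1 0.1] g 43.3 n 8
dx -35.8 dy 8.9 dz -9.7 rz 0.00
x 8
```

Call:
{"op": "drive_tool", "data": {"increments": [{"dx": 0, "dy": 0, "dz": -12, "rx": 0, "ry": 0, "rz": 0}, {"dx": 0, "dy": 0, "dz": -25, "rx": 0, "ry": 0, "rz": 0}, {"dx": -15, "dy": 4, "dz": -30, "rx": 0, "ry": 0, "rz": 0}, {"dx": -40, "dy": 10, "dz": -10, "rx": 0, "ry": 0, "rz": 0}, {"dx": -42, "dy": 11, "dz": 0, "rx": 0, "ry": 0, "rz": 0}, {"dx": -42, "dy": 11, "dz": 0, "rx": 0, "ry": 0, "rz": 0}, {"dx": -42, "dy": 11, "dz": 0, "rx": 0, "ry": 0, "rz": 0}, {"dx": -42, "dy": 11, "dz": 0, "rx": 0, "ry": 0, "rz": 0}, {"dx": -35, "dy": 9, "dz": 0, "rx": 0, "ry": 0, "rz": 0}, {"dx": -10, "dy": 3, "dz": 0, "rx": 0, "ry": 0, "rz": 0}]}}

```text
time: 47.45
ee_pos: [631.9, 60.2, 112.1]
tool_rot: [0.688, 0.726, 0.004, 0.003]
force: [0.9, 1.1, -0.9]
grip_width: 43.0
```

Run:
```python
from h import *
plan(628.6,48.4,33,92.6,n=1)
v=grab('wrist','w24.png')
```

```text
t 47.45 pos [631.9  60.2 112.1] h0 93.0 tilt [0.009 0.002] q [-0.09  0.44  1.55  0.    1.14 -1.72] F [ 0.9  1.1 -0.9] g 43.0 n 1
dx -11.6 dy -3.9 dz 79.1 rz 0.44
x 1
```

View pics/w24.png

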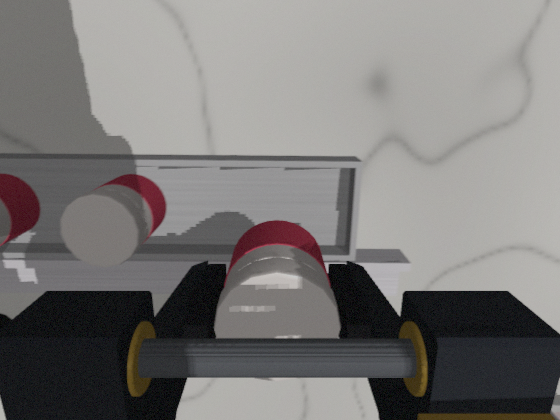

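Call:
{"op": "drive_tool", "data": {"increments": [{"dx": -4, "dy": -2, "dz": 8, "rx": 0.3, "ry": 0, "rz": 0.3}, {"dx": -4, "dy": -2, "dz": 15, "rx": 0.2, "ry": 0, "rz": 0}, {"dx": -1, "dy": -1, "dz": 16, "rx": 0, "ry": 0, "rz": 0}, {"dx": 0, "dy": 0, "dz": 16, "rx": 0, "ry": 0, "rz": 0}, {"dx": 0, "dy": 0, "dz": 12, "rx": 0, "ry": 0, "rz": 0}, {"dx": 0, "dy": 0, "dz": 7, "rx": 0, "ry": 0, "rz": 0}, {"dx": 0, "dy": 0, "dz": 3, "rx": 0, "ry": 0, "rz": 0}, {"dx": 0, "dy": 0, "dz": 0, "rx": 0, "ry": 0, "rz": 0}, {"dx": 0, "dy": 0, "dz": 0, "rx": 0, "ry": 0, "rz": 0}, {"dx": 0, "dy": 0, "dz": 0, "rx": 0, "ry": 0, "rz": 0}]}}

```text
time: 48.5
ee_pos: [624.1, 57.1, 26.8]
tool_rot: [0.688, 0.726, -0.0, -0.003]
force: [-0.6, -0.4, -0.3]
grip_width: 43.1
```

Run:
```python
from h import *
plan(628.6,48.4,27,92.6,n=1)
v=grab('wrist','w25.png')
```

```text
t 48.5 pos [624.1  57.1  26.8] h0 93.1 tilt [-0.005  0.003] q [-0.1   0.55  1.59  0.    1.01 -1.73] F [-0.6 -0.4 -0.3] g 43.1 n 1
dx -9.0 dy 4.0 dz -0.2 rz 0.45
x 1
```

View pics/w25.png

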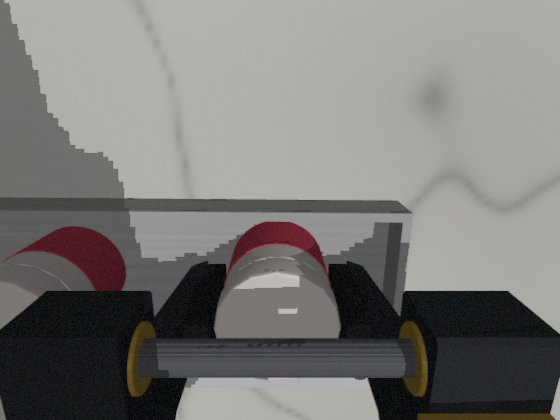

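Call:
{"op": "drive_tool", "data": {"increments": [{"dx": 0, "dy": 2, "dz": -1, "rx": 0, "ry": 0, "rz": 0}, {"dx": 0, "dy": 1, "dz": 0, "rx": 0, "ry": 0, "rz": 0}, {"dx": 0, "dy": 0, "dz": 1, "rx": 0, "ry": 0, "rz": 0}, {"dx": 0, "dy": 0, "dz": 0.5, "rx": 0, "ry": 0, "rz": 0}, {"dx": 0, "dy": 0, "dz": 0, "rx": 0, "ry": 0, "rz": 0}, {"dx": 0, "dy": 0, "dz": 0, "rx": 0, "ry": 0, "rz": 0}, {"dx": 0, "dy": 0, "dz": 0, "rx": 0, "ry": 0, "rz": 0}, {"dx": 0, "dy": 0, "dz": 0, "rx": 0, "ry": 0, "rz": 0}, {"dx": 0, "dy": 0, "dz": 0, "rx": 0, "ry": 0, "rz": 0}, {"dx": 0, "dy": 0, "dz": 0, "rx": 0, "ry": 0, "rz": 0}]}}

```text
time: 49.55
ee_pos: [628.6, 57.0, 28.0]
tool_rot: [0.688, 0.726, 0.0, -0.002]
force: [-0.3, 0.5, -0.8]
grip_width: 43.4
```

Call:
{"op": "drive_tool", "data": {"increments": [{"dx": 0, "dy": 0, "dz": 0, "rx": 0, "ry": 0, "rz": 0}, {"dx": 0, "dy": 0, "dz": 0, "rx": 0, "ry": 0, "rz": 0}, {"dx": 0, "dy": 0, "dz": 0, "rx": 0, "ry": 0, "rz": 0}, {"dx": 0, "dy": 0, "dz": 0, "rx": 0, "ry": 0, "rz": 0}, {"dx": 0, "dy": 0, "dz": -5, "rx": 0, "ry": 0, "rz": 0}, {"dx": 0, "dy": 0, "dz": -15, "rx": 0, "ry": 0, "rz": 0}, {"dx": 0, "dy": 0, "dz": -25, "rx": 0, "ry": 0, "rz": 0}, {"dx": 0, "dy": 0, "dz": -35, "rx": 0, "ry": 0, "rz": 0}, {"dx": 0, "dy": -20, "dz": -40, "rx": 0, "ry": 0, "rz": 0}, {"dx": -20, "dy": -20, "dz": -40, "rx": 0, "ry": 0, "rz": 0}], "grip": 58}}

```text
time: 50.55
ee_pos: [587.4, 35.9, 191.6]
tool_rot: [0.687, 0.726, -0.002, -0.005]
force: [0.4, -1.0, 0.4]
grip_width: 58.3
```

Run:
```python
from h import *
plan(520,-60,230,92.6)
v=grab('wrist','w26.png')
for n in('scene','side'): grab(n,n+'26.png')
a=cv2.imread('pics/side26.png')[170:380,190:370]; b=cv2.imread('pics/scene26.png')[180:300,100:360]
cv2.imwrite('pics/c26a.png',cv2.resize(a,None,fx=2.8,fy=2.8,interpolation=cv2.INTER_CUBIC))
cv2.imwrite('pics/c26b.png',cv2.resize(b,None,fx=3,fy=3,interpolation=cv2.INTER_CUBIC))
```

```text
t 50.55 pos [587.4  35.9 191.6] h0 93.1 tilt [-0.01   0.005] q [-0.14  0.26  1.61  0.    1.28 -1.77] F [ 0.4 -1.   0.4] g 58.3 n 4
dx -23.0 dy -18.1 dz -9.6 rz 0.13
x 4
```

View pics/w26.png

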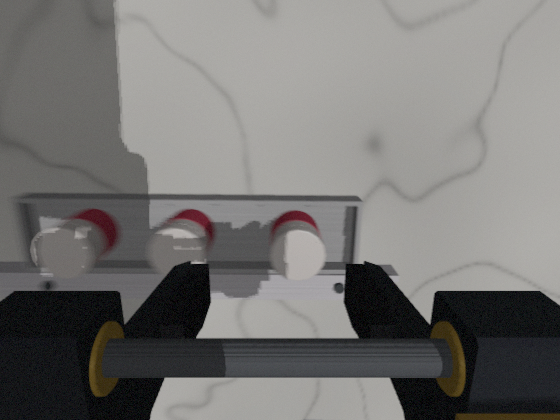

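View pics/c26a.png

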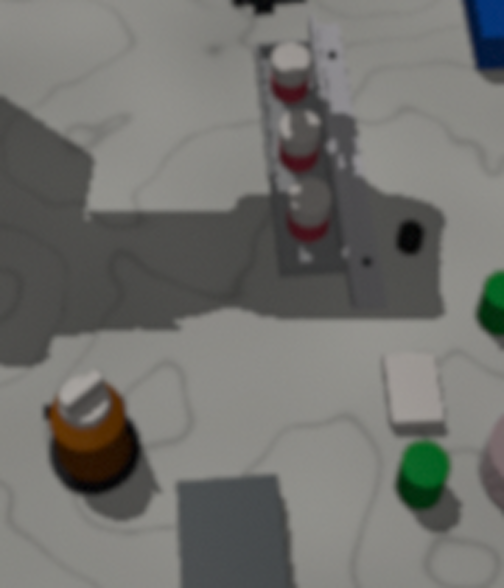

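View pics/c26b.png

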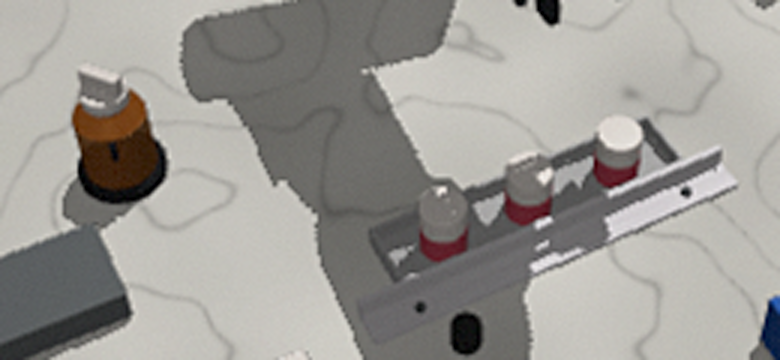

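Call:
{"op": "drive_tool", "data": {"increments": [{"dx": -30, "dy": -8, "dz": -8, "rx": 0, "ry": 0, "rz": 0}, {"dx": -42, "dy": -13, "dz": -8, "rx": 0, "ry": 0, "rz": 0}, {"dx": -44, "dy": -15, "dz": -8, "rx": 0, "ry": 0, "rz": 0}, {"dx": -44, "dy": -15, "dz": -8, "rx": 0, "ry": 0, "rz": 0}, {"dx": -44, "dy": -15, "dz": -8, "rx": 0, "ry": 0, "rz": 0}, {"dx": -44, "dy": -15, "dz": -5, "rx": 0, "ry": 0, "rz": 0}, {"dx": -44, "dy": -15, "dz": 0, "rx": 0, "ry": 0, "rz": 0}, {"dx": -44, "dy": -15, "dz": 0, "rx": 0, "ry": 0, "rz": 0}, {"dx": -40, "dy": -14, "dz": 0, "rx": 0, "ry": 0, "rz": 0}, {"dx": -15, "dy": -5, "dz": 0, "rx": 0, "ry": 0, "rz": 0}], "grip": 60}}

```text
time: 51.7
ee_pos: [476.4, -371.9, 235.0]
tool_rot: [0.686, 0.728, 0.001, -0.006]
force: [0.6, -0.6, -0.5]
grip_width: 60.5
```

Call:
{"op": "drive_tool", "data": {"increments": [{"dx": 0, "dy": 0, "dz": 0, "rx": 0, "ry": 0, "rz": 0}, {"dx": 0, "dy": 0, "dz": 0, "rx": 0, "ry": 0, "rz": 0}, {"dx": 0, "dy": 0, "dz": 0, "rx": 0, "ry": 0, "rz": 0}, {"dx": 0, "dy": 0, "dz": 0, "rx": 0, "ry": 0, "rz": 0}, {"dx": 0, "dy": 0, "dz": 0, "rx": 0, "ry": 0, "rz": 0}, {"dx": 0, "dy": 0, "dz": 0, "rx": 0, "ry": 0, "rz": 0}, {"dx": 0, "dy": 0, "dz": 0, "rx": 0, "ry": 0, "rz": 0}, {"dx": 0, "dy": 0, "dz": 0, "rx": 0, "ry": 0, "rz": 0}, {"dx": 0, "dy": 0, "dz": 0, "rx": 0, "ry": 0, "rz": 0}, {"dx": 0, "dy": 0, "dz": 0, "rx": 0, "ry": 0, "rz": 0}]}}

```text
time: 52.7
ee_pos: [478.7, -365.6, 233.4]
tool_rot: [0.684, 0.729, 0.002, -0.008]
force: [-0.6, -0.1, -1.0]
grip_width: 59.9
```

Run:
```python
from h import *
plan(428,-365,180,92.6)
v=grab('wrist','w27.png')
```

```text
t 52.7 pos [ 478.7 -365.6  233.4] h0 93.7 tilt [-0.01   0.015] q [-0.85  0.26  1.53  0.    1.37 -2.49] F [-0.6 -0.1 -1. ] g 59.9 n 2
dx 1.9 dy -25.3 dz 26.7 rz 0.54
dx 1.7 dy -25.3 dz 26.7 rz 0.54
```

View pics/w27.png

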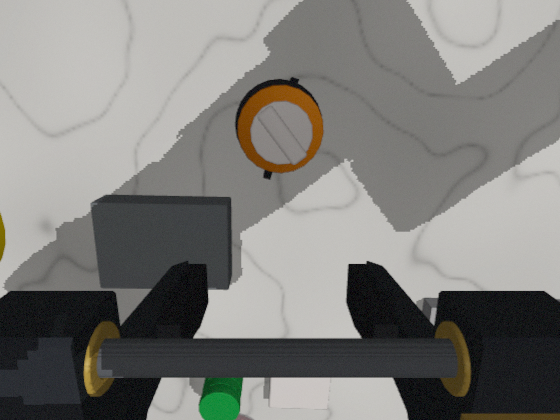

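Run:
```python
from h import *
v=grab('wrist')
cv2.imwrite('pics/w27c.png',cv2.resize(v['im'][70:185,225:335,::-1],None,fx=5,fy=5,interpolation=cv2.INTER_CUBIC))
```

```text
(no output)
```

View pics/w27c.png

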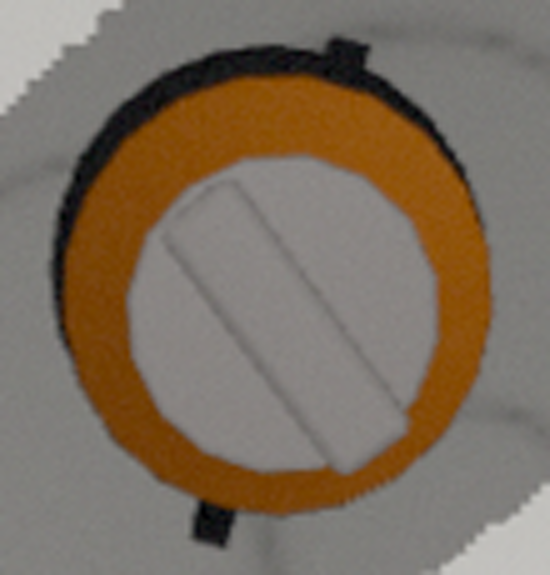

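Run:
```python
from h import *
v=grab('wrist')
P=lambda a,b,z: ray(v,(225+a/5,70+b/5),z)
a,b=P(197,208,136),P(377,446,136); d=b-a; print('wing',a.round(1),b.round(1),np.linalg.norm(d),'c',((a+b)/2).round(1),np.degrees(np.arctan2(d[1],d[0])))
for z in (60,80):
  a,b=P(348,52,z),P(211,522,z); d=b-a; print(z,'rib',a.round(1),b.round(1),np.linalg.norm(d),'c',((a+b)/2).round(1),np.degrees(np.arctan2(d[1],d[0])))
```

```text
wing [ 411.1 -376.9  136. ] [ 439.5 -351.8  136. ] 37.83413506853567 c [ 425.3 -364.4  136. ] 41.403761918073215
60 rib [ 387.  -355.2   60. ] [ 464.8 -372.8   60. ] 79.76804961687972 c [ 425.9 -364.    60. ] -12.810046540248216
80 rib [ 388.2 -356.3   80. ] [ 461.1 -372.9   80. ] 74.79415590511614 c [ 424.7 -364.6   80. ] -12.810046540248194
```

Call:
{"op": "drive_tool", "data": {"increments": [{"dx": 0, "dy": 0, "dz": 0, "rx": 0, "ry": 0, "rz": 8.5}, {"dx": 0, "dy": 0, "dz": 0, "rx": 0, "ry": 0, "rz": 8.5}, {"dx": 0, "dy": 0, "dz": 0, "rx": 0, "ry": 0, "rz": 8.5}, {"dx": 0, "dy": 0, "dz": 0, "rx": 0, "ry": 0, "rz": 8.5}, {"dx": 0, "dy": 0, "dz": 0, "rx": 0, "ry": 0, "rz": 8.5}, {"dx": 0, "dy": 0, "dz": 0, "rx": 0, "ry": 0, "rz": 8.5}, {"dx": 0, "dy": 0, "dz": 0, "rx": 0, "ry": 0, "rz": 8.5}, {"dx": 0, "dy": 0, "dz": 0, "rx": 0, "ry": 0, "rz": 8.5}, {"dx": 0, "dy": 0, "dz": 0, "rx": 0, "ry": 0, "rz": 8.5}, {"dx": 0, "dy": 0, "dz": 0, "rx": 0, "ry": 0, "rz": 8.5}], "grip": 40}}

```text
time: 53.85
ee_pos: [477.8, -366.8, 233.0]
tool_rot: [0.998, 0.065, -0.005, -0.008]
force: [-0.1, 0.3, 0.7]
grip_width: 40.0
```

Run:
```python
from h import *
plan(425.3,-364.5,200,-48.6,mod=False,n=8)
```

```text
t 53.85 pos [ 477.8 -366.8  233. ] h0 7.5 tilt [-0.01   0.015] q [-0.85  0.26  1.53  0.    1.37 -0.98] F [-0.1  0.3  0.7] g 40.0 n 8
dx -6.5 dy -1.1 dz 4.1 rz 7.01
dx -6.6 dy -0.3 dz 4.1 rz 7.01
dx -6.6 dy 0.5 dz 4.1 rz 7.01
dx -6.5 dy 1.3 dz 4.1 rz 7.01
dx -6.2 dy 2.0 dz 4.1 rz 7.01
dx -6.0 dy 2.8 dz 4.1 rz 7.01
dx -5.6 dy 3.5 dz 4.1 rz 7.01
dx -5.1 dy 4.1 dz 4.1 rz 7.01
```

Call:
{"op": "drive_tool", "data": {"increments": [{"dx": -6.5, "dy": -1, "dz": 3, "rx": 0, "ry": 0, "rz": 7}, {"dx": -6.5, "dy": 0, "dz": 3, "rx": 0, "ry": 0, "rz": 7}, {"dx": -6.5, "dy": 0.5, "dz": 3, "rx": 0, "ry": 0, "rz": 7}, {"dx": -6.5, "dy": 1, "dz": 3, "rx": 0, "ry": 0, "rz": 7}, {"dx": -6, "dy": 2, "dz": 3, "rx": 0, "ry": 0, "rz": 7}, {"dx": -6, "dy": 3, "dz": 3, "rx": 0, "ry": 0, "rz": 7}, {"dx": -5.5, "dy": 3.5, "dz": 3, "rx": 0, "ry": 0, "rz": 7}, {"dx": -5, "dy": 4, "dz": 3, "rx": 0, "ry": 0, "rz": 7}, {"dx": 0, "dy": 0, "dz": 0, "rx": 0, "ry": 0, "rz": 0}, {"dx": 0, "dy": 0, "dz": 0, "rx": 0, "ry": 0, "rz": 0}]}}

```text
time: 54.85
ee_pos: [423.4, -364.6, 208.9]
tool_rot: [0.903, -0.43, -0.007, -0.004]
force: [-0.5, 0.0, 0.1]
grip_width: 39.9
```

Run:
```python
from h import *
plan(425.3,-364.5,160,-48.6,mod=False,n=1)
v=grab('wrist','w28.png')
R=Ro.from_quat(v['s']['tool_rot']).as_matrix(); print('tilt in tool: x',(-R[2,0]).round(3),'y',(-R[2,1]).round(3), 'world-down in tool', (R.T@[0,0,-1]).round(3))
```

```text
t 54.85 pos [ 423.4 -364.6  208.9] h0 -51.0 tilt [-0.009  0.014] q [-0.92  0.18  1.67  0.    1.31 -0.03] F [-0.5  0.   0.1] g 39.9 n 1
dx 1.1 dy -1.6 dz 48.9 rz -2.39
tilt in tool: x 0.017 y 0.002 world-down in tool [0.017 0.002 1.   ]
```

View pics/w28.png

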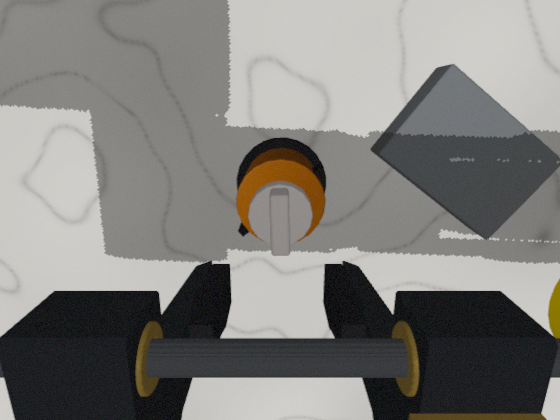

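Run:
```python
from h import *
v=grab('wrist')
cv2.imwrite('pics/w28c.png',cv2.resize(v['im'][130:265,225:335,::-1],None,fx=5,fy=5,interpolation=cv2.INTER_CUBIC))
print(proj(v,(425.3,-364.5,136)))
```

```text
[279.21135671 225.97408204]
```

View pics/w28c.png

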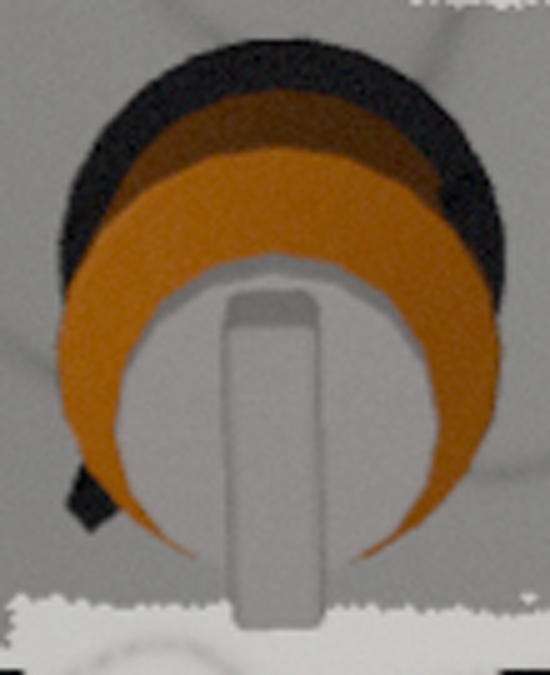

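Call:
{"op": "drive_tool", "data": {"increments": [{"dx": 1, "dy": -1, "dz": 5, "rx": 0, "ry": 0.5, "rz": -1.2}, {"dx": 0, "dy": -0.5, "dz": 10, "rx": 0, "ry": 0.4, "rz": -1.2}, {"dx": 0, "dy": 0, "dz": 15, "rx": 0, "ry": 0, "rz": 0}, {"dx": 0, "dy": 0, "dz": 15, "rx": 0, "ry": 0, "rz": 0}, {"dx": 0, "dy": 0, "dz": 15, "rx": 0, "ry": 0, "rz": 0}, {"dx": 0, "dy": 0, "dz": 10, "rx": 0, "ry": 0, "rz": 0}, {"dx": 0, "dy": 0, "dz": 6, "rx": 0, "ry": 0, "rz": 0}, {"dx": 0, "dy": 0, "dz": 3, "rx": 0, "ry": 0, "rz": 0}, {"dx": 0, "dy": 0, "dz": 0, "rx": 0, "ry": 0, "rz": 0}, {"dx": 0, "dy": 0, "dz": 0, "rx": 0, "ry": 0, "rz": 0}]}}

```text
time: 55.95
ee_pos: [426.8, -363.4, 123.9]
tool_rot: [0.915, -0.404, 0.001, -0.001]
force: [0.3, -0.1, 0.4]
grip_width: 40.1
```

Run:
```python
from h import *
plan(425.3,-364.5,117.5,-48.6,mod=False,n=1)
v=grab('wrist','w29.png')
R=Ro.from_quat(v['s']['tool_rot']).as_matrix(); print('world-down in tool', (R.T@[0,0,-1]).round(3))
```

```text
t 55.95 pos [ 426.8 -363.4  123.9] h0 -47.6 tilt [0.003 0.   ] q [-0.92  0.28  1.74  0.    1.12 -0.09] F [ 0.3 -0.1  0.4] g 40.1 n 1
dx -0.2 dy 1.8 dz 6.4 rz 0.99
x 1
world-down in tool [-0.002  0.002  1.   ]
```

View pics/w29.png

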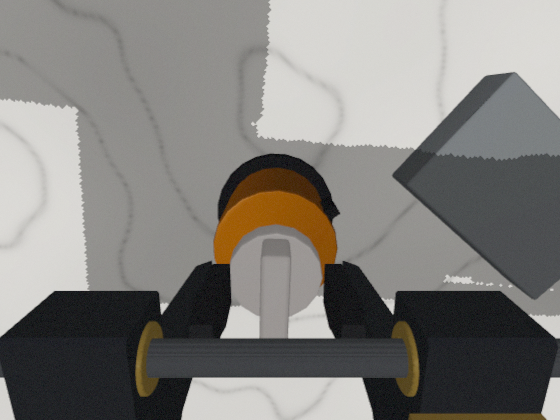

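Call:
{"op": "drive_tool", "data": {"increments": [{"dx": 0, "dy": 0.5, "dz": 2, "rx": 0, "ry": 0, "rz": 0}, {"dx": 0, "dy": 0.5, "dz": 2, "rx": 0, "ry": 0, "rz": 0}, {"dx": 0, "dy": 0, "dz": 1.5, "rx": 0, "ry": 0, "rz": 0}, {"dx": 0, "dy": 0, "dz": 0, "rx": 0, "ry": 0, "rz": 0}, {"dx": 0, "dy": 0, "dz": 0, "rx": 0, "ry": 0, "rz": 0}, {"dx": 0, "dy": 0, "dz": 0, "rx": 0, "ry": 0, "rz": 0}, {"dx": 0, "dy": 0, "dz": 0, "rx": 0, "ry": 0, "rz": 0}, {"dx": 0, "dy": 0, "dz": 0, "rx": 0, "ry": 0, "rz": 0}, {"dx": 0, "dy": 0, "dz": 0, "rx": 0, "ry": 0, "rz": 0}, {"dx": 0, "dy": 0, "dz": 0, "rx": 0, "ry": 0, "rz": 0}]}}

```text
time: 57.0
ee_pos: [426.8, -365.2, 119.9]
tool_rot: [0.915, -0.404, 0.003, 0.0]
force: [-0.2, 0.2, -1.1]
grip_width: 39.8
```

Call:
{"op": "drive_tool", "data": {"increments": [{"dx": 0, "dy": 0, "dz": 0, "rx": 0, "ry": 0, "rz": 0}, {"dx": 0, "dy": 0, "dz": 0, "rx": 0, "ry": 0, "rz": 0}, {"dx": 0, "dy": 0, "dz": 0, "rx": 0, "ry": 0, "rz": 0}, {"dx": 0, "dy": 0, "dz": 0, "rx": 0, "ry": 0, "rz": 0}, {"dx": 0, "dy": 0, "dz": 0, "rx": 0, "ry": 0, "rz": 0}, {"dx": 0, "dy": 0, "dz": 0, "rx": 0, "ry": 0, "rz": 0}, {"dx": 0, "dy": 0, "dz": 0, "rx": 0, "ry": 0, "rz": 0}, {"dx": 0, "dy": 0, "dz": 0, "rx": 0, "ry": 0, "rz": 0}, {"dx": 0, "dy": 0, "dz": 0, "rx": 0, "ry": 0, "rz": 0}, {"dx": 0, "dy": 0, "dz": 0, "rx": 0, "ry": 0, "rz": 0}], "grip": 5, "force": 20}}

```text
time: 58.0
ee_pos: [425.2, -363.6, 119.7]
tool_rot: [0.915, -0.404, 0.0, -0.001]
force: [-1.6, 0.3, 0.6]
grip_width: 12.0
```

Run:
```python
from h import *
plan(425.3,-364.5,117.5,-102.8,mod=False,n=1)
```

```text
t 58.0 pos [ 425.2 -363.6  119.7] h0 -47.6 tilt [0.001 0.001] q [-0.92  0.28  1.74  0.    1.12 -0.09] F [-1.6  0.3  0.6] g 12.0 n 1
dx 0.8 dy 0.6 dz 2.2 rz 55.19
```

Gripped on the wing (12.0 mm). Turn clockwise (about +tool z).

Call:
{"op": "drive_tool", "data": {"increments": [{"dx": 0, "dy": 0, "dz": 0, "rx": 0, "ry": 0, "rz": 3}, {"dx": 0, "dy": 0, "dz": 0, "rx": 0, "ry": 0, "rz": 5}, {"dx": 0, "dy": 0, "dz": 0, "rx": 0, "ry": 0, "rz": 5}, {"dx": 0, "dy": 0, "dz": 0, "rx": 0, "ry": 0, "rz": 5}, {"dx": 0, "dy": 0, "dz": 0, "rx": 0, "ry": 0, "rz": 5}, {"dx": 0, "dy": 0, "dz": 0, "rx": 0, "ry": 0, "rz": 5}, {"dx": 0, "dy": 0, "dz": 0, "rx": 0, "ry": 0, "rz": 5}, {"dx": 0, "dy": 0, "dz": 0, "rx": 0, "ry": 0, "rz": 5}, {"dx": 0, "dy": 0, "dz": 0, "rx": 0, "ry": 0, "rz": 5}, {"dx": 0, "dy": 0, "dz": 0, "rx": 0, "ry": 0, "rz": 3}]}}

```text
time: 59.0
ee_pos: [425.5, -364.4, 119.7]
tool_rot: [-0.673, 0.739, -0.001, 0.0]
force: [-1.1, 0.8, 0.7]
grip_width: 11.8
```

Run:
```python
from h import *
plan(425.3,-364.5,119,-102.8,mod=False,n=1)
print(telemetry.sense()['ft_torque'])
```

```text
t 59.0 pos [ 425.5 -364.4  119.7] h0 -95.3 tilt [ 0.001 -0.001] q [-0.92  0.28  1.74  0.    1.11  0.74] F [-1.1  0.8  0.7] g 11.8 n 1
dx 0.1 dy 0.2 dz 0.7 rz 7.47
[0.04637442 0.22778652 0.07837887]
```

Call:
{"op": "drive_tool", "data": {"increments": [{"dx": 0, "dy": 0, "dz": 0, "rx": 0, "ry": 0, "rz": 2}, {"dx": 0, "dy": 0, "dz": 0, "rx": 0, "ry": 0, "rz": 2}, {"dx": 0, "dy": 0, "dz": 0, "rx": 0, "ry": 0, "rz": 2}, {"dx": 0, "dy": 0, "dz": 0, "rx": 0, "ry": 0, "rz": 1.5}, {"dx": 0, "dy": 0, "dz": 0, "rx": 0, "ry": 0, "rz": 1.5}, {"dx": 0, "dy": 0, "dz": 0, "rx": 0, "ry": 0, "rz": 1.5}, {"dx": 0, "dy": 0, "dz": 0, "rx": 0, "ry": 0, "rz": 1.5}, {"dx": 0, "dy": 0, "dz": 0, "rx": 0, "ry": 0, "rz": 1.5}, {"dx": 0, "dy": 0, "dz": 0, "rx": 0, "ry": 0, "rz": 1.5}, {"dx": 0, "dy": 0, "dz": 0, "rx": 0, "ry": 0, "rz": 1.5}]}}

```text
time: 60.0
ee_pos: [425.7, -364.6, 119.7]
tool_rot: [-0.554, 0.832, -0.001, -0.0]
force: [1.1, -0.8, -0.1]
grip_width: 13.9
```

Run:
```python
from h import *
plan(425.3,-364.5,119,-102.8,mod=False,n=1)
print(telemetry.sense()['ft_torque'])
```

```text
t 60.0 pos [ 425.7 -364.6  119.7] h0 -112.7 tilt [ 0.001 -0.002] q [-0.92  0.28  1.74 -0.    1.11  1.05] F [ 1.1 -0.8 -0.1] g 13.9 n 1
dx 0.0 dy 0.4 dz 0.7 rz -9.86
[0.02276658 0.08797265 0.53948855]
```

Call:
{"op": "drive_tool", "data": {"increments": [{"dx": 0, "dy": 0, "dz": 0, "rx": 0, "ry": 0, "rz": 0}, {"dx": 0, "dy": 0, "dz": 0, "rx": 0, "ry": 0, "rz": 0}, {"dx": 0, "dy": 0, "dz": 0, "rx": 0, "ry": 0, "rz": 0}, {"dx": 0, "dy": 0, "dz": 0, "rx": 0, "ry": 0, "rz": 0}, {"dx": 0, "dy": 0, "dz": 0, "rx": 0, "ry": 0, "rz": 0}, {"dx": 0, "dy": 0, "dz": -10, "rx": 0, "ry": 0, "rz": 0}, {"dx": 0, "dy": 0, "dz": -25, "rx": 0, "ry": 0, "rz": 0}, {"dx": 0, "dy": 0, "dz": -35, "rx": 0, "ry": 0, "rz": 0}, {"dx": 0, "dy": 0, "dz": -35, "rx": 0, "ry": 0, "rz": 0}, {"dx": 0, "dy": 0, "dz": 0, "rx": 0, "ry": 0, "rz": 0}], "grip": 40}}

```text
time: 61.0
ee_pos: [425.2, -364.2, 229.9]
tool_rot: [-0.553, 0.833, -0.0, 0.0]
force: [1.0, -1.5, 0.6]
grip_width: 40.1
```

Run:
```python
from h import *
plan(425.3,-364.5,119,-102.8,mod=False,n=1)
v=grab('wrist','w30.png')
```

```text
t 61.0 pos [ 425.2 -364.2  229.9] h0 -112.9 tilt [0.001 0.   ] q [-0.92  0.15  1.66  0.    1.33  1.05] F [ 1.  -1.5  0.6] g 40.1 n 1
dx 0.3 dy -0.2 dz 110.9 rz -10.11
```

View pics/w30.png

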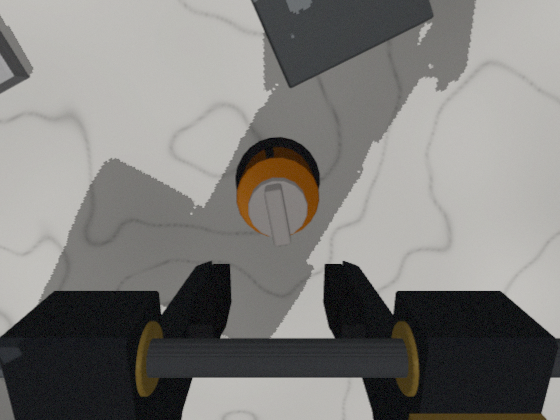

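Run:
```python
from h import *
v=grab('wrist')
cv2.imwrite('pics/w30c.png',cv2.resize(v['im'][130:255,225:335,::-1],None,fx=5,fy=5,interpolation=cv2.INTER_CUBIC))
```

```text
(no output)
```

View pics/w30c.png

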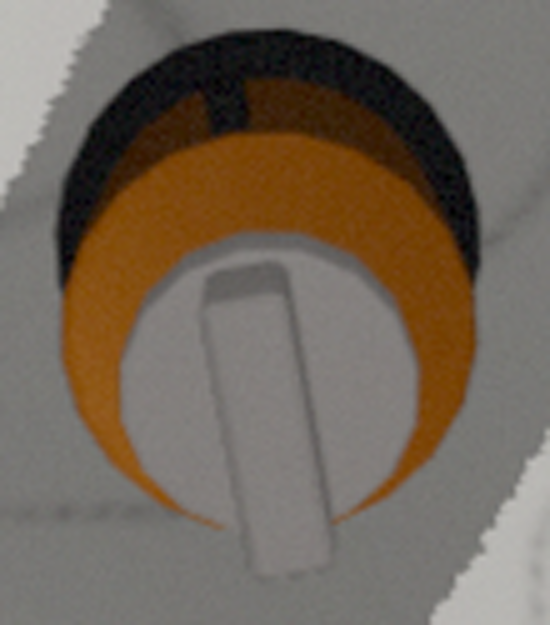

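Run:
```python
from h import *
v=grab('wrist')
P=lambda a,b,z: ray(v,(225+a/5,130+b/5),z)
a,b=P(245,302,136),P(293,568,136); d=b-a; print('wing',np.linalg.norm(d),((a+b)/2).round(1),np.degrees(np.arctan2(d[1],d[0])))
c=np.array([425.3,-364.4])
for z in(60,70,80):
  r=P(229,125,z)[:2]; e=r-c; print(r.round(1),np.linalg.norm(e),np.degrees(np.arctan2(e[1],e[0])))
plan(480,-200,250,-90,mod=False)
```

```text
wing 37.266736596081714 [ 425. -364.  136.] 166.91525173347816
[ 455.1 -369.6] 30.288681295970058 -9.893898061734461
[ 456.4 -370.3] 31.672771168887362 -10.819911227906838
[ 457.7 -371.1] 33.06444043846029 -11.668179665772188
t 61.15 pos [ 423.1 -361.6  223.6] h0 -112.9 tilt [-0.005  0.008] q [-0.92  0.16  1.66  0.    1.33  1.05] F [-0.  -0.1 -0.1] g 40.1 n 5
dx -34.2 dy 2.1 dz -5.3 rz -4.58
dx -34.3 dy -0.6 dz -5.3 rz -4.58
dx -34.1 dy -3.4 dz -5.3 rz -4.58
dx -33.7 dy -6.1 dz -5.3 rz -4.58
dx -33.1 dy -8.8 dz -5.3 rz -4.58
```

Run:
```python
from h import *
for n in('scene','side'): grab(n,n+'31.png')
a=cv2.imread('pics/side31.png')[90:300,190:370]; b=cv2.imread('pics/scene31.png')[100:320,100:400]
cv2.imwrite('pics/c31a.png',cv2.resize(a,None,fx=2.8,fy=2.8,interpolation=cv2.INTER_CUBIC))
cv2.imwrite('pics/c31b.png',cv2.resize(b,None,fx=2.6,fy=2.6,interpolation=cv2.INTER_CUBIC))
```

```text
(no output)
```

View pics/c31a.png

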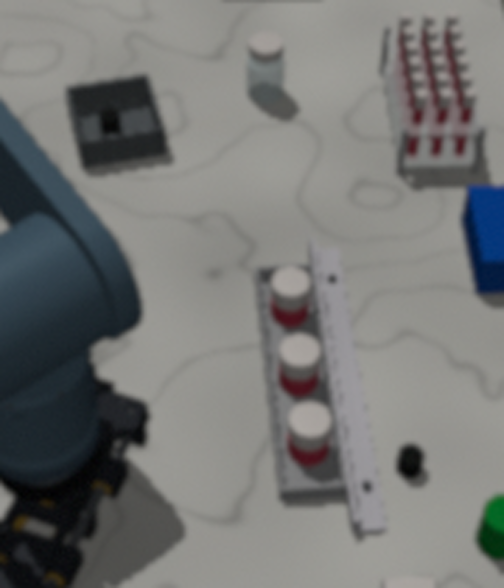

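View pics/c31b.png

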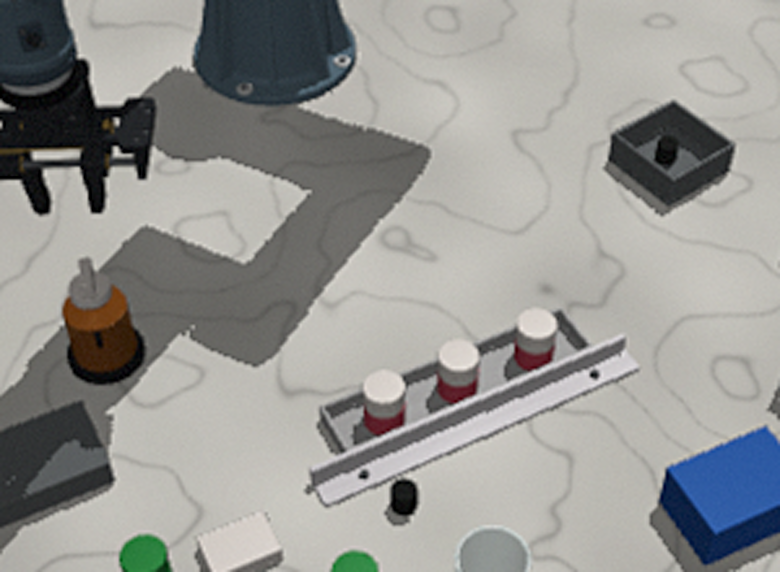

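Run:
```python
from h import *
plan(690,-40,250,-87.4,mod=False,n=10)
```

```text
t 61.25 pos [ 422.7 -361.   222.2] h0 -112.9 tilt [-0.007  0.01 ] q [-0.92  0.16  1.66  0.    1.33  1.05] F [ 0.5 -0.3  0.4] g 39.9 n 10
dx -40.0 dy -12.1 dz -2.8 rz -2.55
dx -39.4 dy -13.9 dz -2.8 rz -2.55
dx -38.7 dy -15.6 dz -2.8 rz -2.55
dx -38.0 dy -17.3 dz -2.8 rz -2.55
dx -37.2 dy -19.0 dz -2.8 rz -2.55
dx -36.3 dy -20.7 dz -2.8 rz -2.55
dx -35.4 dy -22.2 dz -2.8 rz -2.55
dx -34.3 dy -23.8 dz -2.8 rz -2.55
dx -33.2 dy -25.3 dz -2.8 rz -2.55
dx -32.1 dy -26.8 dz -2.8 rz -2.55
```

Call:
{"op": "drive_tool", "data": {"increments": [{"dx": -30, "dy": -9, "dz": -5, "rx": 0, "ry": 0, "rz": -2.5}, {"dx": -39, "dy": -14, "dz": -5, "rx": 0, "ry": 0, "rz": -2.5}, {"dx": -39, "dy": -16, "dz": -5, "rx": 0, "ry": 0, "rz": -2.5}, {"dx": -38, "dy": -17, "dz": -5, "rx": 0, "ry": 0, "rz": -2.5}, {"dx": -37, "dy": -19, "dz": -5, "rx": 0, "ry": 0, "rz": -2.5}, {"dx": -36, "dy": -21, "dz": -3, "rx": 0, "ry": 0, "rz": -2.5}, {"dx": -35, "dy": -22, "dz": 0, "rx": 0, "ry": 0, "rz": -2.5}, {"dx": -34, "dy": -24, "dz": 0, "rx": 0, "ry": 0, "rz": -2.5}, {"dx": -33, "dy": -25, "dz": 0, "rx": 0, "ry": 0, "rz": -2.5}, {"dx": -20, "dy": -15, "dz": 0, "rx": 0, "ry": 0, "rz": -2}]}}

```text
time: 62.25
ee_pos: [672.4, -50.5, 234.2]
tool_rot: [0.719, -0.694, -0.02, 0.002]
force: [-0.9, -0.8, 0.9]
grip_width: 40.0
```

Call:
{"op": "drive_tool", "data": {"increments": [{"dx": 0, "dy": 0, "dz": 0, "rx": 0, "ry": 0, "rz": 0}, {"dx": 0, "dy": 0, "dz": 0, "rx": 0, "ry": 0, "rz": 0}, {"dx": 0, "dy": 0, "dz": 0, "rx": 0, "ry": 0, "rz": 0}, {"dx": 0, "dy": 0, "dz": 0, "rx": 0, "ry": 0, "rz": 0}, {"dx": 0, "dy": 0, "dz": 0, "rx": 0, "ry": 0, "rz": 0}, {"dx": 0, "dy": 0, "dz": 0, "rx": 0, "ry": 0, "rz": 0}, {"dx": 0, "dy": 0, "dz": 0, "rx": 0, "ry": 0, "rz": 0}, {"dx": 0, "dy": 0, "dz": 0, "rx": 0, "ry": 0, "rz": 0}, {"dx": 0, "dy": 0, "dz": 0, "rx": 0, "ry": 0, "rz": 0}, {"dx": 0, "dy": 0, "dz": 0, "rx": 0, "ry": 0, "rz": 0}]}}

```text
time: 63.25
ee_pos: [669.5, -52.0, 229.0]
tool_rot: [0.718, -0.695, -0.023, 0.005]
force: [-0.4, 0.4, 0.5]
grip_width: 40.1
```

Run:
```python
from h import *
plan(690,-40,250,-87.4,mod=False,n=10)
v=grab('wrist','w32.png')
```

```text
t 63.25 pos [669.5 -52.  229. ] h0 -88.2 tilt [-0.04   0.025] q [-0.26  0.43  1.31  0.01  1.44  1.28] F [-0.4  0.4  0.5] g 40.1 n 10
dx -1.1 dy -2.1 dz -2.1 rz -0.08
x 10
```

View pics/w32.png

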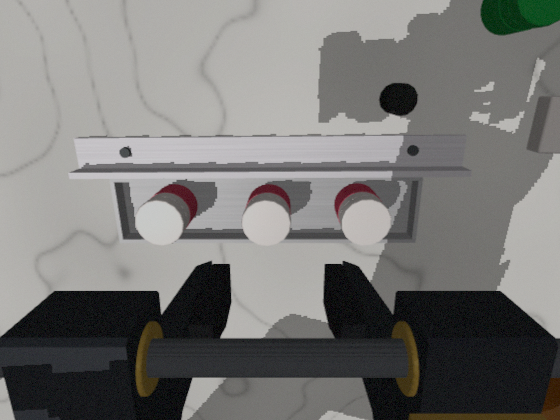

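Run:
```python
from h import *
v=grab('wrist')
cv2.imwrite('pics/w32c.png',cv2.resize(v['im'][120:260,60:480,::-1],None,fx=1.9,fy=3.8,interpolation=cv2.INTER_CUBIC))
```

```text
(no output)
```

View pics/w32c.png

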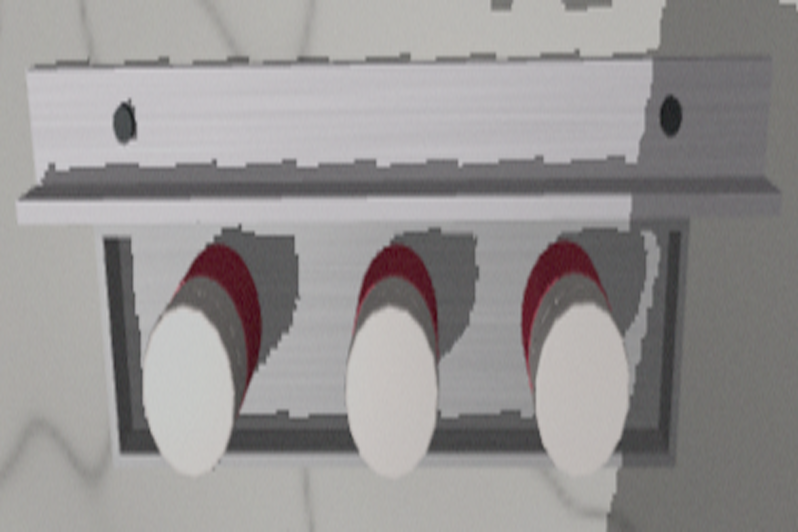

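Run:
```python
from h import *
v=grab('wrist')
P=lambda a,b,z: ray(v,(60+a/1.9,120+b/3.8),z)
rt=[P(18,224,25),P(781,216,25)]; tn=[P(114,467,22),P(676,465,22)]
for a,b in (rt,tn): print(a.round(1),b.round(1),np.linalg.norm(a-b).round(1))
d=rt[0]-rt[1];d/=np.linalg.norm(d);m=(rt[0]+rt[1])/2;n=np.array([d[1],-d[0],0])
print([((t-m)@n).round(1) for t in tn], ((tn[0]+tn[1])/2-m)@d)
```

```text
[658.2 152.3  25. ] [ 674.8 -228.4   25. ] 381.1
[591.6 111.7  22. ] [ 605.2 -188.6   22. ] 300.6
[np.float64(-68.3), np.float64(-67.8)] 2.5482853748661918
```

Run:
```python
from h import *
print(telemetry.sense()['force'].round(1)); print(job_done())
```

```text
[-0.5  0.5  0.5]
the job is handed in; nothing more can be done
None
```

The culture bench is ready, and I handed the job in after about 63 s of the 210 s allowed.

- **Stoppers:** One stopper stood between the tray and the rail. I dropped it in the grey parts box, and the later pictures show it there. The one beyond the rail I left where it was.
- **Tray:** I pushed it to the rail, shifted it about 12 mm along to centre it, and pressed it home near both ends. The last wrist picture puts its outer side 68.3 mm from the rail face at one end and 67.8 mm at the other. That matches its 68 mm width, so it is flush to within about 1 mm of measuring error. It sits about 2.5 mm off centre.
- **Pots:** Only three were present. All three stand upright in the tray, and the tray was still flush afterwards. The green look-alikes were not touched.
- **Cap:** It was about 54° loose. I turned it clockwise until it met the stop (0.54 N m). The wing then measured −13.1° against −12.8° for the ribs, so it is fully home.

**Measurements that disagreed:**
- The pot by the parts box first measured about 12–20 mm apart between the fixed cameras and the wrist camera. I measured it again from directly above before gripping it.
- I misread the tray's near edge once, as 462 mm instead of 478 mm from the base. I spotted it before acting on it.

I did not measure the jar, timer or slide box again at the end, but the later pictures show nothing disturbed.

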